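# Ballast a drone frame and screw its top cover down

### The arm

A 6-joint arm with a two-finger parallel gripper is mounted at the origin on the work surface. World frame = base frame: x ahead of the robot, y to its left, z up, the work surface at z = 0. Lengths are in mm, angles in rad, forces in N, time in s.
With the tool pointing down it reaches from about 400 to 925 mm from the base axis. Payload 12.5 kg.
Tool frame: the origin (TCP) lies on the centre line of the jaws, within the pads' length; the fingertips stand 14 mm ahead of it and the grasp point (between the pads) lies 5 mm behind it; z points along the fingers, x is the direction in which the jaws open and shut, and the axes are right-handed (so a half turn about z gives the same grasp; the last joint's range is limited). The gripper opens to 95 mm and grips with 3 to 60 N. Pads are 20 mm wide; open, the fingers measure 119 mm over their backs; the gripper's body (75 mm by 180 mm) begins 59 mm behind the grasp point.
Start: joints at [-1.405, 0.491, 1.559, -0, 1.092, -0.106], TCP at [167.813, -602.066, 228.661] pointing down, gripper open.
Joint ranges: [-3.1, 3.1], [-0.84, 2.19], [0.05, 2.79], [-1.13, 4.28], [0.06, 2.93], [-2.69, 2.69]. Speed limits (rad/s): [2.22, 2.22, 2.79, 3.14, 3.14, 3.14].

### API

Orientations are given as [roll, pitch, yaw] about the fixed x, y, z axes, in that order (R = Rz(yaw) Ry(pitch) Rx(roll)).
In Python, from cell import state, read_camera, job_done gives the robot as it stands.
- The arm moves only by the shell command python3 -m handwheel 'ROWS'. ROWS is JSON, a list of rows, each an object of numbers: "hand": the finger opening in m, from 0 to 0.0951; "x", "y", "z": the shift along the world's x, y, z in m; "spin": the turn about the world's z in units of 5 degrees (1.0 is 5 degrees). In form: [{"hand": .., "x": .., "y": .., "z": .., "spin": ..}, ...]. A call has 1 to 20 rows; each row is the pose to reach, as a shift and turn from the pose commanded when the call began; what a row does not reach only later rows make up. A row lasts 1/12 s, in which the tool goes at most 41.7 mm and 7.16 degrees, less where a joint would pass 70% of its speed; a pose out of reach is approached as far as the arm can. A call with a gripper value outside its range is refused whole. The fingers move at their own pace and stop on an object; the grip force is fixed at half the most. Time passes only in rows, so rows that repeat a pose let the fingers close. It gives the time, the measured TCP pose, the force and the opening at its end, in the units of the state.
- state(): the state, without advancing time (a new reading comes with each control period).
- read_camera(name): name is "scene" or "top"; returns a dict with "img" (384x512x3 uint8, red, green, blue), "fx", "fy", "cx", "cy" (pixels), "D" ([k1, k2, p1, p2, k3] as OpenCV has them; the pictures are not rectified), "T" (4x4, takes a point from camera to world coordinates). Camera axes: x right, y down, z forward; pixel columns grow to the right and rows downward; lengths in mm; the calibration is good to about 2 mm. A picture is of the moment at which its call begins. There is no depth.
- job_done(): hands the job in, once; it reports no verdict.
The state is a dict: "t": time; "joints": joint angles; "qvel": joint speeds; "tau": joint torques, N m; "eef_pos": TCP position; "tcp_rot": TCP orientation; "ft_force": force on the tool from outside, world axes, zero at the start; "moment": the same for the moment, N m; "opening": opening from 0.0 (shut) to 1.0 (fully open).
Only numpy, scipy, OpenCV 4.12 (cv2) and the standard library are available. Lean on these libraries where they do the work, as an engineer would, in place of code of your own. Each camera call takes 0.05 s, during which the arm holds its last target. There are 200 camera calls.

### The job

Get this drone frame ready for its weight test: lay every yellow ballast bar that is out on the bench flat in the frame's bay, one to a lane, then lower the black top cover over the two brass locating pins until it rests flush on all four red standoffs. With the red screwdriver, drive both of the cover's captive screws fully home (clockwise), and stand the screwdriver back in its hole in the tool block. Leave the other things on the bench where they are.

Things in the scene. Friction and masses are not known exactly. Their poses are not given: they have to be found in the camera images.
- frame: Fixed drone centre frame (arms off) in a grey cradle. Origin on the bench under its centre, z up; 148 mm along x, 204 mm along y; black arm sockets stick out 40 mm at the corners, up to 36 mm high. Bay floor 41 mm above the bench with three lanes along x. Four red standoffs, 18 mm thick, at x = +-60, y = +-86 mm, end 87 mm above the bench; two carry brass pins.
- lane_0 (a point): Centre of the bay floor (41 mm above the bench) in the lane at y = -46 mm of the frame; axes as the frame's. A lane is 98 mm long (x) and 42 mm wide (y) between aluminium rails 10 mm high.
- lane_1 (a point): The same for the middle lane.
- lane_2 (a point): The same for the lane at y = +46 mm.
- pin_0 (a point): Foot of the locating pin at (+60, +86) mm of the frame, on its standoff's top, 87 mm above the bench: brass, 8 mm diameter, 13 mm tall, the upper 6 mm tapering to 3.6 mm.
- pin_1 (a point): Foot of the other pin, alike, at (-60, -86) mm of the frame.
- seat (a point): Where the origin of the cover comes to lie when it is seated: centre of the frame, 87 mm above the bench; axes as the frame's.
- cover: Loose top cover, 0.3 kg: black plate 148 (x) by 204 (y) by 5 mm, origin at the centre of its underside, z up, flat on the bench. In its middle a white module, 36 mm (x) by 64 mm (y), 28 mm tall over the plate: lift it by this, across the 36 mm. 10.6 mm pin holes at (+60, +86) and (-60, -86) mm; captive screws at the other two corners. It fits either way round (half turn).
- head_a: Steel head of captive screw a, at (+60, -86) mm of the cover: 25 mm diameter, 11 mm tall, origin at the centre of its underside, z up, turning with the screw. Square recess in its top, 9.6 mm across, sides parallel to this body's x and y, floor 3 mm above the origin, sides up to 8.5 mm, above them a steep lead-in that widens it to 12 mm.
- head_b: Head of captive screw b, at (-60, +86) mm of the cover, as head_a.
- screw_a (a joint): Turn of screw a, rad, growing clockwise seen from above. 0: backed out, recess square to the cover's edges. 4.7: fully home, a hard stop with the head on the plate. It sinks 6 mm a turn (4.5 mm in all), so the bit must follow it down. Takes about 0.05 N m; stays where left. Starts between 0 and 1.2.
- screw_b (a joint): The same for screw b.
- ballast_0: Yellow steel ballast bar, inverted T section, 0.4 kg: foot 84 mm (x) by 34 mm (y) by 14 mm, with an upright fin 70 mm (x) by 10 mm (y) on it, up to 38 mm. Origin at the centre of its underside. Grip it by the fin. It may be absent (None).
- ballast_1: As ballast_0; may be absent.
- ballast_2: As ballast_0; may be absent.
- driver: Loose screwdriver, 0.14 kg, upright, tip down, in the tool block. Origin at the tip, z up to the handle's end at 165 mm. Square bit 8.2 by 8.2 mm up to 20 mm, its lowest 3 mm tapering to 5.2 mm, round shaft 11 mm thick to 75 mm, collar 27 mm thick to 87 mm, red square handle 26 by 26 mm (rounded edges) from 87 to 165 mm. Flats of bit and handle are parallel to its x and y axes.
- tool_block: Fixed aluminium tool block, 76 (x) by 130 (y) by 80 mm tall, origin on the bench under its centre. The driver's through hole is at y = +30 mm; two small fixed drivers, 17 mm thick, stand at (12, -22) and (12, -48) mm, up to 128 mm above the bench.
- driver_hole (a point): Mouth of the driver's hole, in the top of the tool block (80 mm above the bench): 16 mm diameter, 80 mm deep, chamfered 3 mm; the driver's collar rests on the block with the tip 75 mm below this point.
- tape_roll: Bystander: roll of blue tape, 90 mm diameter, 24 mm tall.
- threadlock: Bystander: small blue bottle, 32 mm diameter, 85 mm tall, standing.
- motor: Bystander: brushless motor, 52 mm diameter, 44 mm tall with its shaft.
- battery: Bystander: blue and yellow battery pack, 75 by 36 by 30 mm.
- propeller: Bystander: black two-blade propeller, 210 mm long, lying flat, 10 mm tall.
- handset: Bystander: black remote-control handset, 110 by 170 mm, 55 mm tall.
Things that resemble listed ones, but are neither listed nor needed, are in the scene too. Leave any turquoise look-alike of the ballast_2 alone.

How it is judged (in metres and radians):
On the way, in this order (a step that is already met when the one before it is completed fails the run):
1. all the ballast bars that are there lie flat in the bay's lanes (x of ballast_0 in the frame of frame between -0.012 and 0.012 m and y of ballast_0 in the frame of frame between -0.055 and 0.055 m and z of ballast_0 in the frame of frame between 0.038 and 0.044 m and angle between each of ballast_0, ballast_1, ballast_2's own z axis and vertical below 0.06 rad and x of ballast_1 in the frame of frame between -0.012 and 0.012 m and y of ballast_1 in the frame of frame between -0.055 and 0.055 m and z of ballast_1 in the frame of frame between 0.038 and 0.044 m and x of ballast_2 in the frame of frame between -0.012 and 0.012 m and y of ballast_2 in the frame of frame between -0.055 and 0.055 m and z of ballast_2 in the frame of frame between 0.038 and 0.044 m), for 0.2 s.
2. the cover rests flush on the standoffs over both pins, released (x of cover in the frame of seat between -0.003 and 0.003 m and y of cover in the frame of seat between -0.003 and 0.003 m and z of cover in the frame of seat between -0.002 and 0.002 m and angle between cover's own z axis and vertical below 0.02 rad and contact force between the fingers and cover below 0.3 N), for 0.2 s.
3. both screws are driven home, the cover still flush (value of joint each of screw_a, screw_b above 4.45 rad and x of cover in the frame of seat between -0.003 and 0.003 m and y of cover in the frame of seat between -0.003 and 0.003 m and z of cover in the frame of seat between -0.002 and 0.002 m and angle between cover's own z axis and vertical below 0.02 rad), for 0.2 s.
At the end, for the whole second after the job is handed in: Each ballast bar present lies flat in a lane (3 mm, 0.06 rad); the cover is over both pins, flush (3 mm sideways, 2 mm high, 0.02 rad); both screws within 0.25 rad of home; the screwdriver upright in its hole, collar on the block (4 mm); all released and at rest (all of step 1 and all of step 3 and horizontal distance between driver and driver_hole below 0.008 m and angle between driver's own z axis and vertical below 0.1 rad and z of driver in the frame of driver_hole between -0.079 and -0.071 m and linear speed of each of cover, driver, ballast_0, ballast_1, ballast_2 below 0.02 m/s and contact force between the fingers and cover below 0.3 N and contact force between the fingers and driver below 0.3 N); the robot touches nothing.
It fails at once if another thing on the bench is pushed more than 25 mm or tipped over (distance of any of tape_roll, threadlock, motor, battery, propeller, handset from where it was at the start of the episode above 0.025 m or angle between any of tape_roll, threadlock, motor, battery, propeller, handset's own z axis and vertical above 0.5 rad).
It fails at once if a screw is worked with the gripper's fingers instead of the screwdriver (contact force between the fingers and head_a above 10 N or contact force between the fingers and head_b above 10 N).
Of ballast_0, ballast_1, ballast_2 only 2 to 3 are there at a start; the rules pass over those that are not, and their reading is None.
At some moment in a run one of ballast_0, ballast_1, ballast_2 may be knocked a few centimetres aside while the robot is not near it.
It also fails if it takes over 210 s, if anything falls off the work surface, if the arm or the gripper's body presses on something with over 40 N, if the wrist force passes 120 N, or if a joint passes its speed limit or range.

## Working session

There is one attempt and no reset: what is moved stays moved. The work goes in short steps, Python scripts to look and compute and a shell command to move; the robot and the scene stay as the last step left them, time stands still between calls to the robot, and variables do not carry over. Pictures are saved under pics/ and viewed, about 12 in all and at most 16, crops included, and the job is handed in when it is done.

```bash
mkdir -p pics; ls; cat > h.py <<'E'
import numpy as np, cv2
from cell import state, read_camera, job_done
def cam(n):
    c=read_camera(n); c['K']=np.array([[c['fx'],0,c['cx']],[0,c['fy'],c['cy']],[0,0,1.]]); c['Dv']=np.array(c['D'],float); c['T']=np.array(c['T'],float); return c
def save(c,name,crop=None,s=1.5):
    im=cv2.cvtColor(np.asarray(c['img']),cv2.COLOR_RGB2BGR)
    if crop: x0,y0,x1,y1=crop; im=im[y0:y1,x0:x1]
    cv2.imwrite('pics/'+name,cv2.resize(im,None,fx=s,fy=s,interpolation=cv2.INTER_CUBIC))
def ray(c,uv,z):
    p=cv2.undistortPoints(np.array(uv,float).reshape(-1,1,2),c['K'],c['Dv']).reshape(-1,2)
    d=np.c_[p,np.ones(len(p))]@c['T'][:3,:3].T; o=c['T'][:3,3]
    return o+d*((z-o[2])/d[:,2])[:,None]
def proj(c,P):
    M=np.linalg.inv(c['T']); P=np.array(P,float).reshape(-1,3)
    return cv2.projectPoints(P,cv2.Rodrigues(M[:3,:3])[0],M[:3,3],c['K'],c['Dv'])[0].reshape(-1,2)
E
python3 - <<'E'
from h import *
for n in ['scene','top']:
    c=cam(n); save(c,n+'0.png'); print(n,c['fx'],c['cx'],c['cy'],c['D'],c['T'].round(3).tolist())
print(state())
E
```

```text
pics
scene 416.8969615154184 251.57730157953168 188.2577339824548 [-0.14523055  0.          0.          0.          0.        ] [[0.203, 0.744, -0.637, 1241.516], [0.979, -0.145, 0.142, -152.777], [0.013, -0.653, -0.758, 954.096], [0.0, 0.0, 0.0, 1.0]]
top 411.29465017552263 249.6431207869476 190.32332993805304 [0.03353303 0.         0.         0.         0.        ] [[0.025, -0.997, 0.067, 405.915], [-1.0, -0.026, -0.014, 17.403], [0.016, -0.067, -0.998, 1552.359], [0.0, 0.0, 0.0, 1.0]]
{'t': 0.1, 'joints': array([-1.40459108e+00,  4.91489784e-01,  1.55939612e+00,  7.20059656e-06,
        1.09170908e+00, -1.05584601e-01]), 'qvel': array([ 5.42730266e-04, -3.30824103e-03,  6.80384309e-05,  9.06202106e-04,
        1.25452298e-03,  5.15715680e-05]), 'tau': array([ 4.31757770e-03, -6.13623047e+01, -2.58606952e+01,  6.94472878e-02,
        4.70095722e-02, -6.40763005e-05]), 'eef_pos': array([ 167.78331674, -601.84297916,  228.12345882]), 'tcp_rot': array([-3.14148067e+00,  9.96074760e-04, -1.29900974e+00]), 'ft_force': array([0.36072776, 0.4081224 , 1.2690285 ]), 'moment': array([ 1.48243419e-05, -5.57103399e-04, -2.20661916e-02]), 'opening': 1.0009394292906075}
```

View pics/scene0.png

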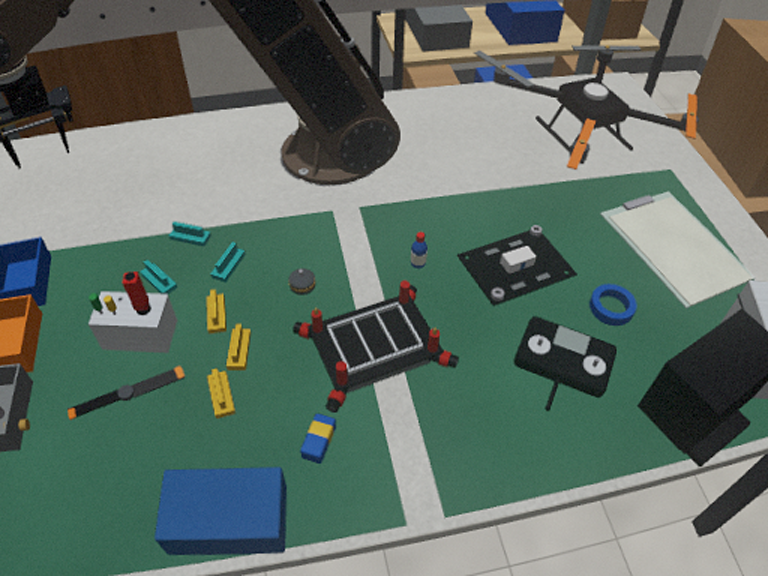

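View pics/top0.png

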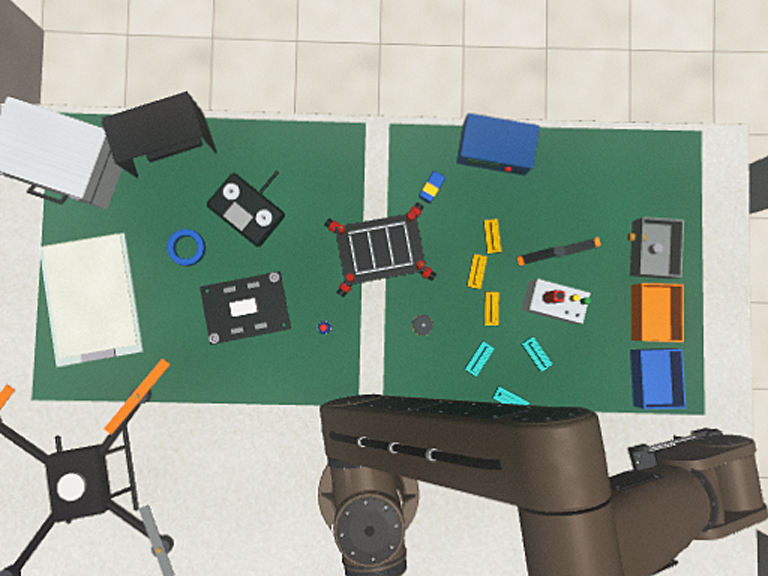

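The views show three yellow bars (top view, at 1.5x: (492,235), (478,271), (492,309)), three turquoise decoys, the frame at (380,247), the cover at (245,308) and the tool block with the driver at (553,297). Next I'll measure them.

```bash
cat > m.py <<'E'
from h import *
def comps(c,m,amin,box=None):
    m=m.astype(np.uint8)*255
    if box: k=np.zeros_like(m); x0,y0,x1,y1=box; k[y0:y1,x0:x1]=1; m=m*k
    cs,_=cv2.findContours(m,cv2.RETR_EXTERNAL,cv2.CHAIN_APPROX_NONE)
    return [k for k in cs if cv2.contourArea(k)>=amin]
def hsv(c): 
    h=cv2.cvtColor(np.asarray(c['img']),cv2.COLOR_RGB2HSV).astype(int); return h[...,0],h[...,1],h[...,2]
def rect(c,k,z):
    P=ray(c,k.reshape(-1,2),z)[:,:2].astype(np.float32)
    (cx,cy),(w,h),a=cv2.minAreaRect(P)
    if w<h: w,h,a=h,w,a-90   # a = direction of long side
    return round(cx,1),round(cy,1),round(w,1),round(h,1),round((a+90)%180-90,1)
E
python3 - <<'E'
from m import *
c=cam('top');H,S,V=hsv(c)
for k in comps(c,(H>20)&(H<33)&(S>120)&(V>80),15): print('yel top',k.reshape(-1,2).mean(0),rect(c,k,20))
for k in comps(c,((H<6)|(H>174))&(S>120)&(V>60),4): print('red top',k.reshape(-1,2).mean(0),rect(c,k,87))
b=(S<50)&(V>120)
print('rails',[rect(c,k,51) for k in comps(c,b,100,(225,142,285,190))])
print('module',[rect(c,k,33) for k in comps(c,b,4,(130,175,200,235))])
print('plate',[rect(c,k,5) for k in comps(c,V<75,800,(125,170,200,240))])
print('block',[rect(c,k,80) for k in comps(c,b,50,(345,180,400,220))])
c=cam('scene');H,S,V=hsv(c)
for k in comps(c,(H>20)&(H<33)&(S>120)&(V>80),15): print('yel scn',k.reshape(-1,2).mean(0),rect(c,k,20))
for k in comps(c,((H<6)|(H>174))&(S>120)&(V>60),8): print('red scn',k.reshape(-1,2).mean(0),rect(c,k,87))
E
```

```text
yel top [327.55       205.43333333] (462.0, -296.0, 82.5, 33.7, 0.7)
yel top [317.8245614  180.31578947] (552.6, -258.4, 84.1, 34.5, -10.5)
yel top [327.96551724 156.96551724] (642.9, -295.3, 84.3, 34.6, 7.0)
yel top [286.625 125.625] (757.0, -137.6, 36.9, 21.0, 60.2)
red top [215.4 218. ] (403.1, 115.6, 12.6, 12.5, 46.6)
red top [368.86046512 197.27906977] (490.2, -430.2, 43.3, 25.0, -88.5)
red top [229.58823529 190.94117647] (499.9, 67.8, 22.8, 15.8, 57.8)
red top [233.  184.5] (524.0, 56.8, 17.9, 14.3, 1.6)
red top [284.05882353 181.35294118] (539.7, -125.8, 23.8, 15.7, -35.5)
red top [280.15384615 175.84615385] (559.0, -110.6, 14.5, 14.3, 1.2)
red top [224.66666667 151.30555556] (641.6, 90.2, 38.6, 23.2, 68.2)
red top [275.5  142.25] (680.6, -91.0, 36.0, 23.0, -43.4)
red top [338.5 112. ] (797.2, -317.6, 11.0, 7.3, -88.5)
rails [(600.8, -14.5, 143.6, 108.1, -78.0)]
module [(371.0, 386.6, 22.0, 21.8, 2.5), (390.7, 330.7, 27.2, 9.8, -74.5), (403.6, 273.0, 26.9, 10.3, -79.1), (448.1, 317.7, 62.9, 36.7, -77.8), (491.0, 353.4, 25.6, 11.1, -87.7), (503.6, 295.3, 25.7, 11.1, -87.8), (52
[... 373 characters left out ...]
02.6, 43.4, 13.7, 28.5)
yel scn [143.41891892 207.78378378] (463.6, -295.5, 104.8, 33.5, -0.6)
red scn [224.64516129 264.12903226] (733.8, -102.1, 24.4, 24.1, 56.5)
red scn [227.08333333 248.41666667] (691.1, -88.5, 43.6, 14.8, -9.4)
red scn [296.12 238.4 ] (695.7, 85.0, 27.8, 15.8, -31.0)
red scn [288.475 226.175] (657.5, 75.9, 45.7, 16.5, -20.4)
red scn [202.54166667 219.58333333] (592.1, -136.4, 28.4, 16.0, -22.9)
red scn [210.97368421 213.18421053] (578.4, -111.8, 46.4, 15.7, -7.9)
red scn [270.31818182 194.81818182] (542.7, 57.6, 50.0, 27.0, -13.9)
red scn [ 89.69736842 192.64473684] (446.0, -431.8, 105.3, 31.1, 18.3)
red scn [279.88235294 157.29411765] (411.5, 116.2, 21.5, 11.8, -14.1)
```

```bash
python3 -m handwheel '[{"hand":0.05,"x":0.475,"y":0.306,"z":0,"spin":-1.72},{"hand":0.05,"x":0.475,"y":0.306,"z":0,"spin":-1.72},{"hand":0.05,"x":0.475,"y":0.306,"z":0,"spin":-1.72},{"hand":0.05,"x":0.475,"y":0.306,"z":0,"spin":-1.72},{"hand":0.05,"x":0.475,"y":0.306,"z":0,"spin":-1.72},{"hand":0.05,"x":0.475,"y":0.306,"z":0,"spin":-1.72},{"hand":0.05,"x":0.475,"y":0.306,"z":0,"spin":-1.72},{"hand":0.05,"x":0.475,"y":0.306,"z":0,"spin":-1.72},{"hand":0.05,"x":0.475,"y":0.306,"z":0,"spin":-1.72},{"hand":0.05,"x":0.475,"y":0.306,"z":0,"spin":-1.72},{"hand":0.05,"x":0.475,"y":0.306,"z":0,"spin":-1.72},{"hand":0.05,"x":0.475,"y":0.306,"z":0,"spin":-1.72},{"hand":0.05,"x":0.475,"y":0.306,"z":0,"spin":-1.72},{"hand":0.05,"x":0.475,"y":0.306,"z":0,"spin":-1.72},{"hand":0.05,"x":0.475,"y":0.306,"z":0,"spin":-1.72},{"hand":0.05,"x":0.475,"y":0.306,"z":-0.12,"spin":-1.72},{"hand":0.05,"x":0.475,"y":0.306,"z":-0.12,"spin":-1.72},{"hand":0.05,"x":0.475,"y":0.306,"z":-0.12,"spin":-1.72},{"hand":0.05,"x":0.475,"y":0.306,"z":-0.12,"spin":-1.72}]'
python3 - <<'E'
from h import *
c=cam('scene'); save(c,'s1.png',(90,150,330,300),3)
E
```

```text
t: 1.78
eef_pos: [639.4, -294.7, 101.2]
tcp_rot: [3.132, 0.007, -1.449]
ft_force: [-1.5, 0.8, -1.3]
opening: 0.526
```

View pics/s1.png

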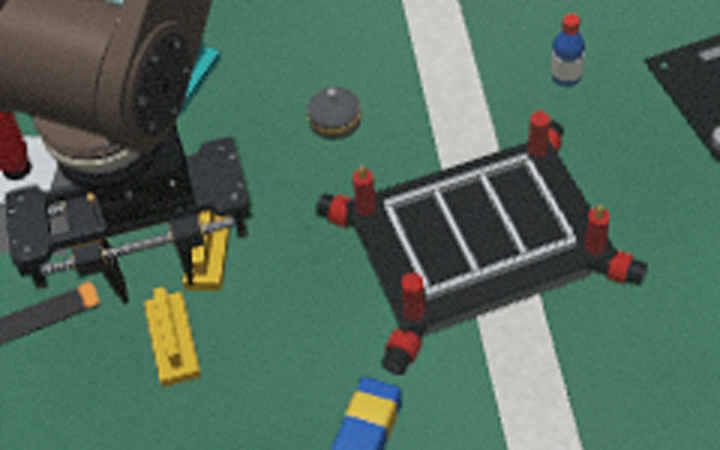

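```bash
python3 -m handwheel '[{"hand":0.05,"z":-0.05},{"hand":0.05,"z":-0.05},{"hand":0.05,"z":-0.076},{"hand":0.05,"z":-0.076},{"hand":0.05,"z":-0.076},{"hand":0,"z":-0.076},{"hand":0,"z":-0.076},{"hand":0,"z":-0.076},{"hand":0,"z":-0.076},{"hand":0,"z":-0.076},{"hand":0,"z":-0.076},{"hand":0,"z":-0.076},{"hand":0,"z":-0.05},{"hand":0,"z":-0.01},{"hand":0,"z":0.03},{"hand":0,"z":0.07},{"hand":0,"z":0.091},{"hand":0,"z":0.091},{"hand":0,"z":0.091}]'
```

```text
invalid input
```

```bash
python3 -m handwheel '[{"hand":0.05,"x":0,"y":0,"z":-0.05,"spin":0},{"hand":0.05,"x":0,"y":0,"z":-0.05,"spin":0},{"hand":0.05,"x":0,"y":0,"z":-0.076,"spin":0},{"hand":0.05,"x":0,"y":0,"z":-0.076,"spin":0},{"hand":0.05,"x":0,"y":0,"z":-0.076,"spin":0},{"hand":0.0,"x":0,"y":0,"z":-0.076,"spin":0},{"hand":0.0,"x":0,"y":0,"z":-0.076,"spin":0},{"hand":0.0,"x":0,"y":0,"z":-0.076,"spin":0},{"hand":0.0,"x":0,"y":0,"z":-0.076,"spin":0},{"hand":0.0,"x":0,"y":0,"z":-0.076,"spin":0},{"hand":0.0,"x":0,"y":0,"z":-0.076,"spin":0},{"hand":0.0,"x":0,"y":0,"z":-0.076,"spin":0},{"hand":0.0,"x":0,"y":0,"z":-0.05,"spin":0},{"hand":0.0,"x":0,"y":0,"z":-0.01,"spin":0},{"hand":0.0,"x":0,"y":0,"z":0.03,"spin":0},{"hand":0.0,"x":0,"y":0,"z":0.07,"spin":0},{"hand":0.0,"x":0,"y":0,"z":0.091,"spin":0},{"hand":0.0,"x":0,"y":0,"z":0.091,"spin":0},{"hand":0.0,"x":0,"y":0,"z":0.091,"spin":0}]'
```

```text
t: 3.42
eef_pos: [642.7, -296.0, 199.8]
tcp_rot: [-3.141, -0.001, -1.449]
ft_force: [0.2, 0.7, -4.2]
opening: 0.104
```

```bash
python3 -m handwheel '[{"hand":0.0,"x":-0.0515,"y":0.3265,"z":0,"spin":1},{"hand":0.0,"x":-0.0515,"y":0.3265,"z":0,"spin":1},{"hand":0.0,"x":-0.0515,"y":0.3265,"z":0,"spin":1},{"hand":0.0,"x":-0.0515,"y":0.3265,"z":0,"spin":1},{"hand":0.0,"x":-0.0515,"y":0.3265,"z":0,"spin":1},{"hand":0.0,"x":-0.0515,"y":0.3265,"z":0,"spin":1},{"hand":0.0,"x":-0.0515,"y":0.3265,"z":0,"spin":1},{"hand":0.0,"x":-0.0515,"y":0.3265,"z":0,"spin":1},{"hand":0.0,"x":-0.0515,"y":0.3265,"z":0,"spin":1},{"hand":0.0,"x":-0.0515,"y":0.3265,"z":-0.04,"spin":1},{"hand":0.0,"x":-0.0515,"y":0.3265,"z":-0.08,"spin":1},{"hand":0.0,"x":-0.0515,"y":0.3265,"z":-0.113,"spin":1},{"hand":0.0,"x":-0.0515,"y":0.3265,"z":-0.113,"spin":1},{"hand":0.0,"x":-0.0515,"y":0.3265,"z":-0.113,"spin":1}]'
python3 - <<'E'
from h import *
c=cam('scene'); save(c,'s2.png',(190,150,320,270),5)
E
```

```text
t: 4.58
eef_pos: [589.9, 30.4, 84.3]
tcp_rot: [3.136, 0.002, -1.362]
ft_force: [0.4, -0.6, -2.7]
opening: 0.103
```

View pics/s2.png

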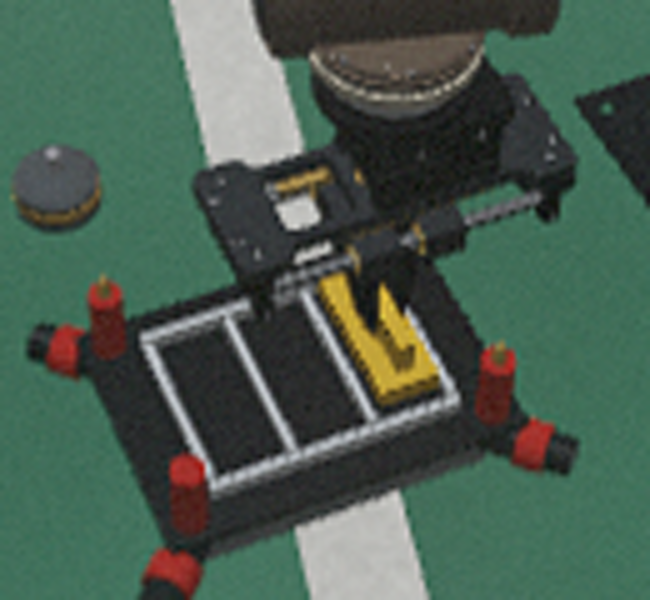

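The bar hangs just above the right lane, at about (385,340) in the crop, between the rails. I'll lower and release it.

```bash
python3 -m handwheel '[{"hand":0.0,"x":0,"y":0,"z":-0.006,"spin":0},{"hand":0.0,"x":0,"y":0,"z":-0.012,"spin":0},{"hand":0.0,"x":0,"y":0,"z":-0.012,"spin":0},{"hand":0.0,"x":0,"y":0,"z":-0.012,"spin":0},{"hand":0.04,"x":0,"y":0,"z":-0.012,"spin":0},{"hand":0.04,"x":0,"y":0,"z":-0.012,"spin":0},{"hand":0.04,"x":0,"y":0,"z":-0.012,"spin":0},{"hand":0.04,"x":0,"y":0,"z":-0.012,"spin":0},{"hand":0.04,"x":0,"y":0,"z":0.028,"spin":0},{"hand":0.04,"x":0,"y":0,"z":0.07,"spin":0},{"hand":0.04,"x":0,"y":0,"z":0.113,"spin":0},{"hand":0.04,"x":0,"y":0,"z":0.113,"spin":0},{"hand":0.04,"x":0,"y":-0.12,"z":0.113,"spin":0},{"hand":0.04,"x":0,"y":-0.12,"z":0.113,"spin":0},{"hand":0.04,"x":0,"y":-0.12,"z":0.113,"spin":0}]'
python3 - <<'E'
from m import *
for n in ['top','scene']:
    c=cam(n);H,S,V=hsv(c)
    for k in comps(c,(H>20)&(H<33)&(S>120)&(V>80),15): print(n,rect(c,k,20 if n=='top' else 15))
E
```

```text
t: 5.88
eef_pos: [591.2, -90.9, 200.1]
tcp_rot: [-3.141, -0.001, -1.36]
ft_force: [0.2, 0.2, -1.1]
opening: 0.418
top (462.0, -296.0, 82.5, 33.7, 0.7)
top (552.6, -258.2, 83.8, 35.0, -11.2)
top (597.2, 30.4, 87.9, 35.1, 13.3)
top (757.0, -137.6, 36.9, 21.0, 60.2)
scene (748.0, -132.9, 40.2, 22.9, 57.8)
scene (553.3, -258.3, 100.3, 35.0, -10.7)
scene (560.8, 36.6, 105.4, 38.1, 12.6)
scene (403.8, -504.5, 42.0, 13.9, 26.5)
scene (459.4, -295.1, 104.9, 34.2, -1.7)
```

```bash
python3 -m handwheel '[{"hand":0.04,"x":-0.039,"y":-0.1695,"z":0,"spin":-4.6},{"hand":0.04,"x":-0.039,"y":-0.1695,"z":0,"spin":-4.6},{"hand":0.04,"x":-0.039,"y":-0.1695,"z":0,"spin":-4.6},{"hand":0.04,"x":-0.039,"y":-0.1695,"z":0,"spin":-4.6},{"hand":0.04,"x":-0.039,"y":-0.1695,"z":-0.02,"spin":-4.6},{"hand":0.04,"x":-0.039,"y":-0.1695,"z":-0.06,"spin":-4.6},{"hand":0.04,"x":-0.039,"y":-0.1695,"z":-0.10,"spin":-4.6},{"hand":0.04,"x":-0.039,"y":-0.1695,"z":-0.14,"spin":-4.6},{"hand":0.04,"x":-0.039,"y":-0.1695,"z":-0.167,"spin":-4.6},{"hand":0.04,"x":-0.039,"y":-0.1695,"z":-0.167,"spin":-4.6},{"hand":0.0,"x":-0.039,"y":-0.1695,"z":-0.167,"spin":-4.6},{"hand":0.0,"x":-0.039,"y":-0.1695,"z":-0.167,"spin":-4.6},{"hand":0.0,"x":-0.039,"y":-0.1695,"z":-0.167,"spin":-4.6},{"hand":0.0,"x":-0.039,"y":-0.1695,"z":-0.167,"spin":-4.6},{"hand":0.0,"x":-0.039,"y":-0.1695,"z":-0.167,"spin":-4.6},{"hand":0.0,"x":-0.039,"y":-0.1695,"z":-0.167,"spin":-4.6},{"hand":0.0,"x":-0.039,"y":-0.1695,"z":-0.127,"spin":-4.6},{"hand":0.0,"x":-0.039,"y":-0.1695,"z":-0.08,"spin":-4.6},{"hand":0.0,"x":-0.039,"y":-0.1695,"z":-0.04,"spin":-4.6},{"hand":0.0,"x":-0.039,"y":-0.1695,"z":0,"spin":-4.6}]'
```

```text
t: 7.65
eef_pos: [551.7, -258.8, 199.6]
tcp_rot: [3.141, 0.0, -1.763]
ft_force: [0.9, -0.3, -3.8]
opening: 0.102
```

```bash
python3 -m handwheel '[{"hand":0.0,"x":0.0485,"y":0.2445,"z":0,"spin":4.6},{"hand":0.0,"x":0.0485,"y":0.2445,"z":0,"spin":4.6},{"hand":0.0,"x":0.0485,"y":0.2445,"z":0,"spin":4.6},{"hand":0.0,"x":0.0485,"y":0.2445,"z":0,"spin":4.6},{"hand":0.0,"x":0.0485,"y":0.2445,"z":0,"spin":4.6},{"hand":0.0,"x":0.0485,"y":0.2445,"z":0,"spin":4.6},{"hand":0.0,"x":0.0485,"y":0.2445,"z":0,"spin":4.6},{"hand":0.0,"x":0.0485,"y":0.2445,"z":-0.04,"spin":4.6},{"hand":0.0,"x":0.0485,"y":0.2445,"z":-0.08,"spin":4.6},{"hand":0.0,"x":0.0485,"y":0.2445,"z":-0.105,"spin":4.6},{"hand":0.0,"x":0.0485,"y":0.2445,"z":-0.118,"spin":4.6},{"hand":0.0,"x":0.0485,"y":0.2445,"z":-0.125,"spin":4.6},{"hand":0.0,"x":0.0485,"y":0.2445,"z":-0.125,"spin":4.6},{"hand":0.04,"x":0.0485,"y":0.2445,"z":-0.125,"spin":4.6},{"hand":0.04,"x":0.0485,"y":0.2445,"z":-0.125,"spin":4.6},{"hand":0.04,"x":0.0485,"y":0.2445,"z":-0.125,"spin":4.6},{"hand":0.04,"x":0.0485,"y":0.2445,"z":-0.125,"spin":4.6},{"hand":0.04,"x":0.0485,"y":0.2445,"z":-0.09,"spin":4.6},{"hand":0.04,"x":0.0485,"y":0.2445,"z":-0.05,"spin":4.6},{"hand":0.04,"x":0.0485,"y":0.2445,"z":0,"spin":4.6}]'
python3 -m handwheel '[{"hand":0.04,"x":-0.02,"y":-0.1,"z":0,"spin":0},{"hand":0.04,"x":-0.02,"y":-0.1,"z":0,"spin":0},{"hand":0.04,"x":-0.02,"y":-0.1,"z":0,"spin":0},{"hand":0.04,"x":-0.02,"y":-0.1,"z":0,"spin":0}]'
python3 - <<'E'
from m import *
for n in ['top','scene']:
    c=cam(n);H,S,V=hsv(c)
    for k in comps(c,(H>20)&(H<33)&(S>120)&(V>80),15): print(n,rect(c,k,20 if n=='top' else 15))
E
```

```text
t: 9.32
eef_pos: [600.2, -14.6, 190.2]
tcp_rot: [3.14, 0.001, -1.362]
ft_force: [1.0, 0.2, -0.7]
opening: 0.415
t: 9.65
eef_pos: [580.2, -118.0, 189.8]
tcp_rot: [-3.141, -0.001, -1.365]
ft_force: [-0.2, -0.4, 0.1]
opening: 0.419
top (462.0, -296.0, 82.5, 33.7, 0.7)
top (597.6, 30.5, 87.2, 34.6, 12.8)
top (604.6, -15.9, 88.0, 34.4, 12.1)
top (757.0, -137.6, 36.9, 21.0, 60.2)
scene (748.4, -133.0, 41.1, 24.6, 54.2)
scene (569.5, -10.0, 107.9, 37.8, 11.9)
scene (560.7, 36.8, 105.6, 37.6, 12.0)
scene (403.0, -504.9, 43.8, 13.9, 26.5)
scene (459.5, -296.5, 105.5, 33.5, -0.4)
```

```bash
python3 -m handwheel '[{"hand":0.04,"x":-0.119,"y":-0.1825,"z":0,"spin":-2.3},{"hand":0.04,"x":-0.119,"y":-0.1825,"z":0,"spin":-2.3},{"hand":0.04,"x":-0.119,"y":-0.1825,"z":0,"spin":-2.3},{"hand":0.04,"x":-0.119,"y":-0.1825,"z":0,"spin":-2.3},{"hand":0.04,"x":-0.119,"y":-0.1825,"z":0,"spin":-2.3},{"hand":0.04,"x":-0.119,"y":-0.1825,"z":0,"spin":-2.3},{"hand":0.04,"x":-0.119,"y":-0.1825,"z":-0.04,"spin":-2.3},{"hand":0.04,"x":-0.119,"y":-0.1825,"z":-0.08,"spin":-2.3},{"hand":0.04,"x":-0.119,"y":-0.1825,"z":-0.12,"spin":-2.3},{"hand":0.04,"x":-0.119,"y":-0.1825,"z":-0.157,"spin":-2.3},{"hand":0.04,"x":-0.119,"y":-0.1825,"z":-0.157,"spin":-2.3},{"hand":0.0,"x":-0.119,"y":-0.1825,"z":-0.157,"spin":-2.3},{"hand":0.0,"x":-0.119,"y":-0.1825,"z":-0.157,"spin":-2.3},{"hand":0.0,"x":-0.119,"y":-0.1825,"z":-0.157,"spin":-2.3},{"hand":0.0,"x":-0.119,"y":-0.1825,"z":-0.157,"spin":-2.3},{"hand":0.0,"x":-0.119,"y":-0.1825,"z":-0.157,"spin":-2.3},{"hand":0.0,"x":-0.119,"y":-0.1825,"z":-0.157,"spin":-2.3}]'
python3 -m handwheel '[{"hand":0.0,"x":0,"y":0,"z":0.04,"spin":0},{"hand":0.0,"x":0,"y":0,"z":0.08,"spin":0},{"hand":0.0,"x":0,"y":0,"z":0.12,"spin":0},{"hand":0.0,"x":0,"y":0,"z":0.157,"spin":0},{"hand":0.0,"x":0,"y":0,"z":0.157,"spin":0},{"hand":0.0,"x":0,"y":0,"z":0.157,"spin":0}]'
```

```text
t: 11.17
eef_pos: [462.3, -297.3, 33.9]
tcp_rot: [-3.14, -0.001, -1.563]
ft_force: [-0.0, 2.4, 10.1]
opening: 0.102
t: 11.67
eef_pos: [462.0, -297.3, 191.2]
tcp_rot: [-3.139, -0.003, -1.563]
ft_force: [-0.2, -0.6, -4.4]
opening: 0.106
```

```bash
python3 -m handwheel '[{"hand":0.0,"x":0.1485,"y":0.2378,"z":0,"spin":2.3},{"hand":0.0,"x":0.1485,"y":0.2378,"z":0,"spin":2.3},{"hand":0.0,"x":0.1485,"y":0.2378,"z":0,"spin":2.3},{"hand":0.0,"x":0.1485,"y":0.2378,"z":0,"spin":2.3},{"hand":0.0,"x":0.1485,"y":0.2378,"z":0,"spin":2.3},{"hand":0.0,"x":0.1485,"y":0.2378,"z":0,"spin":2.3},{"hand":0.0,"x":0.1485,"y":0.2378,"z":0,"spin":2.3},{"hand":0.0,"x":0.1485,"y":0.2378,"z":0,"spin":2.3},{"hand":0.0,"x":0.1485,"y":0.2378,"z":-0.04,"spin":2.3},{"hand":0.0,"x":0.1485,"y":0.2378,"z":-0.08,"spin":2.3},{"hand":0.0,"x":0.1485,"y":0.2378,"z":-0.105,"spin":2.3},{"hand":0.0,"x":0.1485,"y":0.2378,"z":-0.1155,"spin":2.3},{"hand":0.0,"x":0.1485,"y":0.2378,"z":-0.1155,"spin":2.3},{"hand":0.04,"x":0.1485,"y":0.2378,"z":-0.1155,"spin":2.3},{"hand":0.04,"x":0.1485,"y":0.2378,"z":-0.1155,"spin":2.3},{"hand":0.04,"x":0.1485,"y":0.2378,"z":-0.1155,"spin":2.3},{"hand":0.04,"x":0.1485,"y":0.2378,"z":-0.1155,"spin":2.3},{"hand":0.04,"x":0.1485,"y":0.2378,"z":-0.08,"spin":2.3},{"hand":0.04,"x":0.1485,"y":0.2378,"z":-0.04,"spin":2.3},{"hand":0.04,"x":0.1485,"y":0.2378,"z":0,"spin":2.3}]'
python3 -m handwheel '[{"hand":0.06,"x":-0.07,"y":0.16,"z":0.02,"spin":9},{"hand":0.06,"x":-0.07,"y":0.16,"z":0.02,"spin":9},{"hand":0.06,"x":-0.07,"y":0.16,"z":0.02,"spin":9},{"hand":0.06,"x":-0.07,"y":0.16,"z":0.02,"spin":9},{"hand":0.06,"x":-0.07,"y":0.16,"z":0.02,"spin":9},{"hand":0.06,"x":-0.13,"y":0.30,"z":0.02,"spin":18},{"hand":0.06,"x":-0.13,"y":0.30,"z":0.02,"spin":18},{"hand":0.06,"x":-0.13,"y":0.30,"z":0.02,"spin":18},{"hand":0.06,"x":-0.13,"y":0.30,"z":0.02,"spin":18},{"hand":0.06,"x":-0.13,"y":0.30,"z":0.02,"spin":18},{"hand":0.06,"x":-0.13,"y":0.30,"z":0.02,"spin":18},{"hand":0.06,"x":-0.13,"y":0.30,"z":0.02,"spin":18},{"hand":0.06,"x":-0.13,"y":0.30,"z":0.02,"spin":18},{"hand":0.06,"x":-0.13,"y":0.30,"z":0.02,"spin":18},{"hand":0.06,"x":-0.13,"y":0.30,"z":0.02,"spin":18}]'
python3 - <<'E'
from m import *
for n in ['top','scene']:
    c=cam(n);H,S,V=hsv(c)
    for k in comps(c,(H>20)&(H<33)&(S>120)&(V>80),15): print(n,rect(c,k,60 if n=='top' else 60))
save(c,'s3.png',(190,150,320,270),5)
E
```

```text
t: 13.33
eef_pos: [609.8, -59.3, 190.5]
tcp_rot: [3.14, 0.0, -1.362]
ft_force: [-0.3, 0.2, 0.0]
opening: 0.42
t: 14.58
eef_pos: [480.3, 240.7, 209.6]
tcp_rot: [-3.142, -0.001, 0.206]
ft_force: [1.2, -0.1, -0.1]
opening: 0.626
top (592.1, 30.4, 85.6, 34.9, 13.3)
top (598.6, -15.5, 83.4, 33.7, 12.7)
top (605.8, -59.8, 83.4, 33.1, 12.5)
top (747.9, -133.5, 35.9, 20.4, 60.2)
scene (771.6, -133.9, 38.2, 21.8, 57.8)
scene (608.5, -61.6, 102.0, 35.7, 11.4)
scene (601.7, -16.9, 102.7, 36.1, 11.9)
scene (593.4, 27.5, 100.5, 36.3, 12.0)
scene (443.2, -488.0, 41.7, 13.3, 26.5)
```

View pics/s3.png

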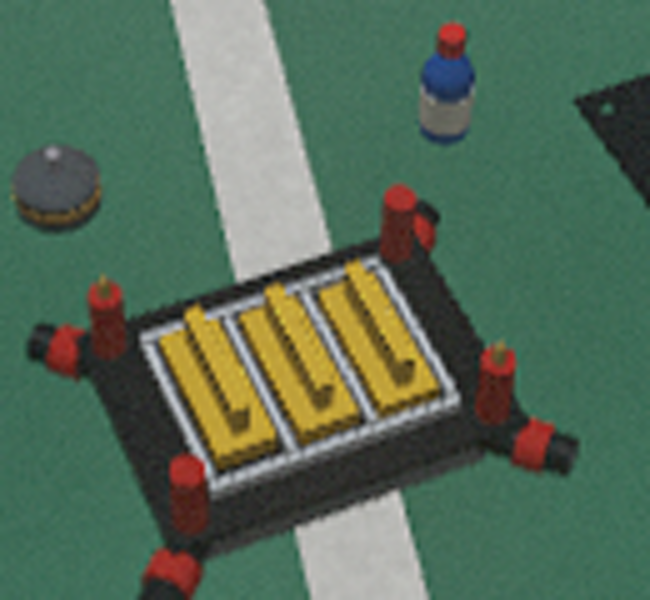

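All three bars lie in the lanes. Next: precise frame pose from the pins and standoffs, and precise cover pose.

```bash
python3 - <<'E'
from m import *
F=np.array([601,-14.5]);a=np.deg2rad(12);R=np.array([[np.cos(a),-np.sin(a)],[np.sin(a),np.cos(a)]])
for n in ['top','scene']:
    c=cam(n);H,S,V=hsv(c);im=np.asarray(c['img'])
    for s in [(60,86),(-60,-86),(60,-86),(-60,86)]:
        P=F+R@np.array(s); top=proj(c,[[*P,87]])[0]; tip=proj(c,[[*P,97]])[0]
        u,v=np.round(tip).astype(int)
        # brass/red subwindow
        w=np.s_[v-8:v+9,u-8:u+9]
        yy,xx=np.mgrid[v-8:v+9,u-8:u+9]
        br=(H[w]>9)&(H[w]<40)&(S[w]>70)
        q=np.c_[xx[br],yy[br]]
        print(n,s,'exp tip',tip.round(1),'brass',len(q),q.mean(0).round(1) if len(q) else '', (ray(c,[q.mean(0)],96)[0,:2]-P).round(1) if len(q) else '')
    if n=='top':
        print('rails',[rect(c,k,51) for k in comps(c,(S<60)&(V>110),100,(225,142,285,190))])
        print('module',[rect(c,k,33) for k in comps(c,(S<50)&(V>120),100,(130,175,200,235))])
        print('plate',[rect(c,k,5) for k in comps(c,V<75,800,(125,170,200,240))])
        save(c,'t4.png',(220,135,292,200),10)
    else:
        print('module',[(rect(c,k,33),k.reshape(-1,2).mean(0)) for k in comps(c,(S<50)&(V>150),60,(320,150,370,185))])
        save(c,'s4.png',(295,140,395,210),7)
E
```

```text
top (60, 86) exp tip [226.8 151.2] brass 11 [229.6 152.8] [ -5.5 -10.4]
top (-60, -86) exp tip [280.4 175.4] brass 13 [277.4 174.4] [ 3.4 10.7]
top (60, -86) exp tip [274.1 142.5] brass 1 [277. 137.] [ 20.5 -10. ]
top (-60, 86) exp tip [232.8 184.2] brass 13 [238.2 179.1] [ 18.7 -18.3]
rails [(600.8, -14.5, 143.6, 108.1, -78.0)]
module []
plate [(441.7, 316.1, 281.5, 203.1, 12.6)]
scene (60, 86) exp tip [289.5 219.2] brass 13 [289.6 221.1] [ 5.1 -1. ]
scene (-60, -86) exp tip [210.1 206. ] brass 18 [210.8 208.1] [6.4 1.1]
scene (60, -86) exp tip [226.9 241.4] brass 59 [232.6 237.2] [-10.2  15.9]
scene (-60, 86) exp tip [269.5 186.6] brass 1 [275. 193.] [24.2  9.6]
module [((450.2, 318.3, 61.6, 33.6, -77.9), array([345.5       , 170.04347826]))]
```

View pics/t4.png

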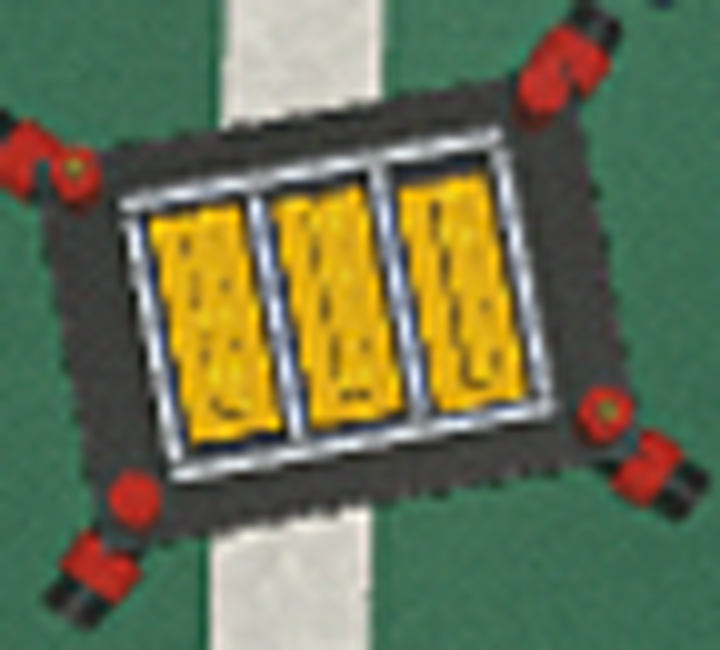

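View pics/s4.png

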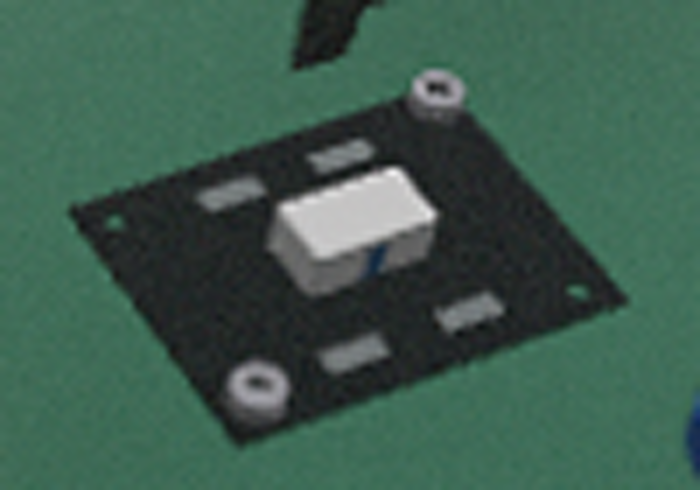

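```bash
python3 -m handwheel '[{"hand":0.06,"x":-0.032,"y":0.077,"z":0,"spin":0.1},{"hand":0.06,"x":-0.032,"y":0.077,"z":0,"spin":0.1},{"hand":0.06,"x":-0.032,"y":0.077,"z":-0.04,"spin":0.1},{"hand":0.06,"x":-0.032,"y":0.077,"z":-0.08,"spin":0.1},{"hand":0.06,"x":-0.032,"y":0.077,"z":-0.12,"spin":0.1},{"hand":0.06,"x":-0.032,"y":0.077,"z":-0.15,"spin":0.1},{"hand":0.06,"x":-0.032,"y":0.077,"z":-0.175,"spin":0.1},{"hand":0.06,"x":-0.032,"y":0.077,"z":-0.186,"spin":0.1},{"hand":0.06,"x":-0.032,"y":0.077,"z":-0.186,"spin":0.1},{"hand":0.06,"x":-0.032,"y":0.077,"z":-0.186,"spin":0.1},{"hand":0.0,"x":-0.032,"y":0.077,"z":-0.186,"spin":0.1},{"hand":0.0,"x":-0.032,"y":0.077,"z":-0.186,"spin":0.1},{"hand":0.0,"x":-0.032,"y":0.077,"z":-0.186,"spin":0.1},{"hand":0.0,"x":-0.032,"y":0.077,"z":-0.186,"spin":0.1},{"hand":0.0,"x":-0.032,"y":0.077,"z":-0.186,"spin":0.1},{"hand":0.0,"x":-0.032,"y":0.077,"z":-0.186,"spin":0.1},{"hand":0.0,"x":-0.032,"y":0.077,"z":-0.186,"spin":0.1}]'
python3 -m handwheel '[{"hand":0.0,"x":0,"y":0,"z":0.03,"spin":0},{"hand":0.0,"x":0,"y":0,"z":0.06,"spin":0},{"hand":0.0,"x":0,"y":0,"z":0.1,"spin":0},{"hand":0.0,"x":0,"y":0,"z":0.14,"spin":0},{"hand":0.0,"x":0,"y":0,"z":0.16,"spin":0},{"hand":0.0,"x":0,"y":0,"z":0.16,"spin":0},{"hand":0.0,"x":0,"y":0,"z":0.16,"spin":0}]'
```

```text
t: 16.2
eef_pos: [448.6, 317.9, 24.1]
tcp_rot: [-3.141, -0.001, 0.218]
ft_force: [-0.6, -1.2, 6.8]
opening: 0.377
t: 16.78
eef_pos: [448.2, 317.7, 183.7]
tcp_rot: [-3.141, -0.001, 0.218]
ft_force: [-0.2, -0.8, -4.5]
opening: 0.373
```

```bash
python3 -m handwheel '[{"hand":0.0,"x":0.1525,"y":-0.3323,"z":0,"spin":-0.1},{"hand":0.0,"x":0.1525,"y":-0.3323,"z":0,"spin":-0.1},{"hand":0.0,"x":0.1525,"y":-0.3323,"z":0,"spin":-0.1},{"hand":0.0,"x":0.1525,"y":-0.3323,"z":0,"spin":-0.1},{"hand":0.0,"x":0.1525,"y":-0.3323,"z":0,"spin":-0.1},{"hand":0.0,"x":0.1525,"y":-0.3323,"z":0,"spin":-0.1},{"hand":0.0,"x":0.1525,"y":-0.3323,"z":0,"spin":-0.1},{"hand":0.0,"x":0.1525,"y":-0.3323,"z":0,"spin":-0.1},{"hand":0.0,"x":0.1525,"y":-0.3323,"z":0,"spin":-0.1},{"hand":0.0,"x":0.1525,"y":-0.3323,"z":0,"spin":-0.1},{"hand":0.0,"x":0.1525,"y":-0.3323,"z":-0.03,"spin":-0.1},{"hand":0.0,"x":0.1525,"y":-0.3323,"z":-0.055,"spin":-0.1},{"hand":0.0,"x":0.1525,"y":-0.3323,"z":-0.055,"spin":-0.1},{"hand":0.0,"x":0.1525,"y":-0.3323,"z":-0.055,"spin":-0.1},{"hand":0.0,"x":0.1525,"y":-0.3323,"z":-0.055,"spin":-0.1}]'
python3 - <<'E'
from m import *
c=cam('scene'); save(c,'s5.png',(190,140,330,270),5)
q=state();P=np.array(q['eef_pos'])
a=q['tcp_rot'][2];R=np.array([[np.cos(a),-np.sin(a)],[np.sin(a),np.cos(a)]])
for s in [(60,-86),(-60,86)]: print('exp head top',s,proj(c,[[*(P[:2]+R@np.array(s)),P[2]-24.1+5+11+3]])[0])
for s in [(74,-102),(-74,102),(74,102),(-74,-102)]:
  u=proj(c,[[*(P[:2]+R@np.array(s)),P[2]-24.1+5]])[0]; print('exp corner',s,u,((u-[190,140])*5).round())
for s in [(60,86),(-60,-86)]:
  u=proj(c,[[*(P[:2]+R@np.array(s)),P[2]-24.1+5]])[0]; print('exp hole',s,u,((u-[190,140])*5).round())
t=cam('top'); save(t,'t5.png',(220,135,292,200),10)
E
```

```text
t: 18.03
eef_pos: [600.2, -14.3, 127.3]
tcp_rot: [-3.141, 0.002, 0.209]
ft_force: [0.7, 0.6, -2.4]
opening: 0.377
exp head top (60, -86) [226.62399914 235.27713889]
exp head top (-60, 86) [269.99054261 180.12976092]
exp corner (74, -102) [222.76078949 245.17972904] [164. 526.]
exp corner (-74, 102) [272.84390021 178.33282242] [414. 192.]
exp corner (74, 102) [298.07718933 218.31260026] [540. 392.]
exp corner (-74, -102) [202.25052323 201.05451571] [ 61. 305.]
exp hole (60, 86) [289.94523714 216.24405868] [500. 381.]
exp hole (-60, -86) [209.85223155 203.0401327 ] [ 99. 315.]
```

View pics/s5.png

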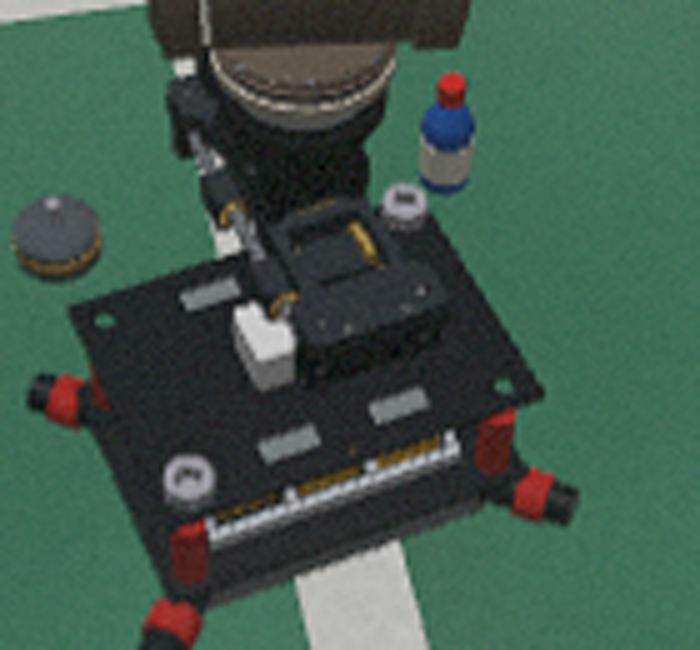

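The holes (crop (105,319) and (503,384)) sit within about 1 mm of the predicted spots over the pins. I'll lower the cover.

```bash
python3 -m handwheel '[{"hand":0.0,"x":0,"y":-0.0005,"z":-0.002,"spin":0},{"hand":0.0,"x":0,"y":-0.0005,"z":-0.004,"spin":0},{"hand":0.0,"x":0,"y":-0.0005,"z":-0.006,"spin":0},{"hand":0.0,"x":0,"y":-0.0005,"z":-0.008,"spin":0},{"hand":0.0,"x":0,"y":-0.0005,"z":-0.010,"spin":0},{"hand":0.0,"x":0,"y":-0.0005,"z":-0.012,"spin":0},{"hand":0.0,"x":0,"y":-0.0005,"z":-0.014,"spin":0},{"hand":0.0,"x":0,"y":-0.0005,"z":-0.0155,"spin":0},{"hand":0.0,"x":0,"y":-0.0005,"z":-0.0155,"spin":0},{"hand":0.0,"x":0,"y":-0.0005,"z":-0.0155,"spin":0}]'
```

```text
t: 18.97
eef_pos: [600.8, -15.1, 112.7]
tcp_rot: [-3.142, 0.0, 0.209]
ft_force: [0.3, -0.2, -3.2]
opening: 0.374
```

```bash
python3 -m handwheel '[{"hand":0.0,"x":0,"y":0,"z":-0.001,"spin":0},{"hand":0.0,"x":0,"y":0,"z":-0.002,"spin":0},{"hand":0.0,"x":0,"y":0,"z":-0.002,"spin":0},{"hand":0.0,"x":0,"y":0,"z":-0.002,"spin":0}]'
```

```text
t: 19.3
eef_pos: [600.9, -15.1, 111.1]
tcp_rot: [3.141, -0.0, 0.209]
ft_force: [-2.3, -0.2, 1.4]
opening: 0.382
```

```bash
python3 -m handwheel '[{"hand":0.06,"x":0,"y":0,"z":0,"spin":0},{"hand":0.06,"x":0,"y":0,"z":0,"spin":0},{"hand":0.06,"x":0,"y":0,"z":0,"spin":0},{"hand":0.06,"x":0,"y":0,"z":0,"spin":0},{"hand":0.06,"x":0,"y":0,"z":0.04,"spin":0},{"hand":0.06,"x":0,"y":0,"z":0.08,"spin":0},{"hand":0.06,"x":0,"y":0,"z":0.12,"spin":0},{"hand":0.06,"x":-0.08,"y":-0.2,"z":0.12,"spin":0},{"hand":0.06,"x":-0.08,"y":-0.2,"z":0.12,"spin":0},{"hand":0.06,"x":-0.08,"y":-0.2,"z":0.12,"spin":0},{"hand":0.06,"x":-0.08,"y":-0.2,"z":0.12,"spin":0},{"hand":0.06,"x":-0.08,"y":-0.2,"z":0.12,"spin":0},{"hand":0.06,"x":-0.08,"y":-0.2,"z":0.12,"spin":0},{"hand":0.06,"x":-0.08,"y":-0.2,"z":0.12,"spin":0},{"hand":0.06,"x":-0.08,"y":-0.2,"z":0.12,"spin":0}]'
python3 - <<'E'
from m import *
c=cam('scene'); t=cam('top')
def up(c,b,s): 
    x0,y0,x1,y1=b; return cv2.resize(cv2.cvtColor(np.asarray(c['img'])[y0:y1,x0:x1],cv2.COLOR_RGB2BGR),None,fx=s,fy=s,interpolation=cv2.INTER_CUBIC)
A=up(c,(205,155,305,255),4);B=up(t,(215,130,295,210),5)
C=up(c,(50,160,130,240),4.);D=up(t,(340,170,420,250),4.)
im=np.zeros((600,800,3),np.uint8); im[:400,:400]=A; im[:400,400:]=B; 
im=np.zeros((720,800,3),np.uint8);im[:400,:400]=A;im[:400,400:]=B;im[400:720,:320]=C;im[400:720,400:720]=D
cv2.imwrite('pics/m6.png',cv2.resize(im,(666,600),interpolation=cv2.INTER_AREA))
H,S,V=hsv(t)
print('red',[(rect(t,k,170),k.reshape(-1,2).mean(0)) for k in comps(t,((H<6)|(H>174))&(S>120)&(V>60),8,(345,175,400,220))])
h=[]
for n,cc in (('top',t),('scene',c)):
    H,S,V=hsv(cc)
    for k in comps(cc,(S<60)&(V>120),3,(205,130,305,255)): print(n,k.reshape(-1,2).mean(0).round(1),rect(cc,k,103 if cv2.contourArea(k)<60 else 120),cv2.contourArea(k))
E
```

```text
t: 20.55
eef_pos: [520.9, -215.0, 230.8]
tcp_rot: [-3.141, -0.0, 0.208]
ft_force: [1.1, -0.1, -0.5]
opening: 0.63
red [((485.4, -406.5, 44.1, 23.6, -88.5), array([369.44117647, 197.32352941]))]
top [248.5 218.7] (401.6, 0.6, 239.0, 55.7, 1.4) 991.0
top [232.5 184.1] (524.5, 58.2, 21.3, 17.7, 1.6) 27.0
top [247.6 179.4] (541.9, 3.9, 28.3, 10.7, -88.5) 17.0
top [264.5 176.3] (554.1, -54.3, 24.8, 10.7, -88.5) 17.0
top [253.5 162.6] (600.3, -13.8, 63.4, 36.7, -77.1) 164.0
top [242.3 150.9] (643.3, 26.1, 27.2, 11.2, -77.0) 17.5
top [258.7 147.9] (655.6, -32.3, 29.3, 11.2, -78.9) 17.5
top [274.1 142.4] (678.3, -85.3, 21.6, 21.4, 1.3) 28.0
top [249.7 136.6] (688.8, 0.7, 56.5, 53.3, -88.4) 208.0
scene [262.3 252.4] (724.5, -10.1, 45.4, 16.9, 78.7) 55.0
scene [227. 239.] (674.5, -85.2, 23.5, 19.6, -9.9) 53.0
scene [246.7 232.4] (665.2, -34.0, 27.5, 8.3, -79.1) 19.5
scene [268.7 224.6] (652.2, 24.4, 27.6, 8.2, -75.5) 18.5
scene [231.2 202.7] (564.6, -55.1, 26.6, 9.3, -77.7) 20.5
scene [249.8 207.4] (601.7, -14.0, 63.8, 36.8, -78.0) 257.5
scene [252. 196.] (552.5, 3.0, 26.1, 8.4, -77.8) 17.0
scene [270. 184.] (520.5, 59.2, 22.1, 21.7, 79.0) 41.0
scene [245.6 147.2] (436.8, 28.7, 283.8, 251.7, 79.2) 1533.5
```

View pics/m6.png

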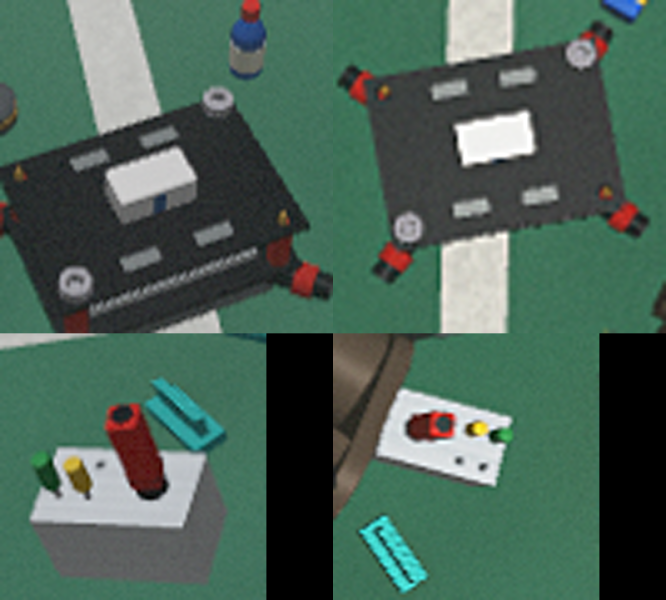

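The cover is seated: both pins show through it and the module centre is within 1 mm of the seat. Next is a close view of the driver handle and the screw recesses.

```bash
python3 - <<'E'
from m import *
C={n:cam(n) for n in('top','scene')}
ims={n:np.mean([np.asarray(cam(n)['img']).astype(float) for _ in range(6)],0) for n in C}
def up(n,u,v,h,s):
    M=np.array([[s,0,-(u-h)*s],[0,s,-(v-h)*s]],float)
    return cv2.warpAffine(cv2.cvtColor(ims[n].astype(np.uint8),cv2.COLOR_RGB2BGR),M,(int(2*h*s),int(2*h*s)),flags=cv2.INTER_CUBIC)
r1=np.hstack([up('top',274.1,142.4,6,22),up('top',232.5,184.1,6,22),up('top',371,197.5,12,11)])
r2=np.hstack([up('scene',227,239,6,22),up('scene',270,184,6,22),up('scene',90,190,12,11)])
cv2.imwrite('pics/m7.png',np.vstack([r1,r2])[:600])
print(ray(C['top'],[[372.7,197.6]],170),ray(C['scene'],[[87.5,184.0]],170))
E
```

```text
[[ 485.37165785 -417.27796294  170.        ]] [[ 488.0608751  -413.09270824  170.        ]]
```

View pics/m7.png

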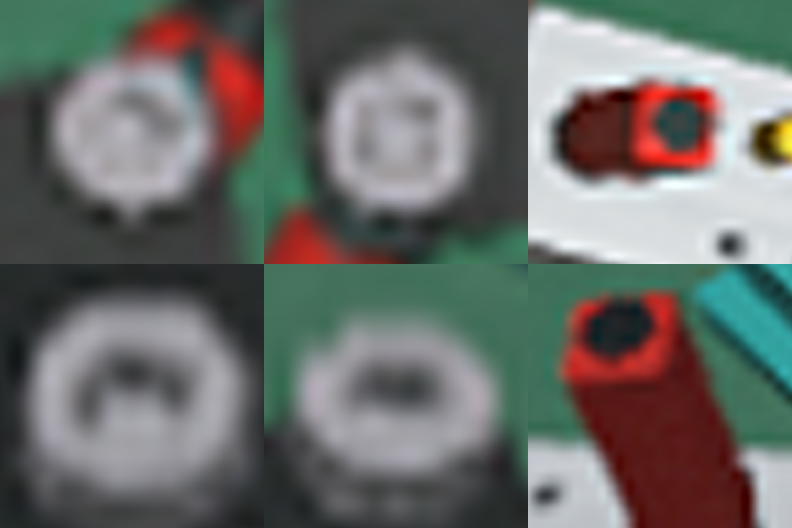

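```bash
python3 -m handwheel '[{"hand":0.045,"x":-0.0335,"y":-0.2015,"z":0,"spin":-4},{"hand":0.045,"x":-0.0335,"y":-0.2015,"z":0,"spin":-4},{"hand":0.045,"x":-0.0335,"y":-0.2015,"z":0,"spin":-4},{"hand":0.045,"x":-0.0335,"y":-0.2015,"z":0,"spin":-4},{"hand":0.045,"x":-0.0335,"y":-0.2015,"z":0,"spin":-4},{"hand":0.045,"x":-0.0335,"y":-0.2015,"z":0,"spin":-4},{"hand":0.045,"x":-0.0335,"y":-0.2015,"z":0,"spin":-4},{"hand":0.045,"x":-0.0335,"y":-0.2015,"z":0,"spin":-4},{"hand":0.045,"x":-0.0335,"y":-0.2015,"z":-0.03,"spin":-4},{"hand":0.045,"x":-0.0335,"y":-0.2015,"z":-0.03,"spin":-4}]'
python3 - <<'E'
from m import *
c=cam('scene');t=cam('top')
def up(c,b,s): 
    x0,y0,x1,y1=b; return cv2.resize(cv2.cvtColor(np.asarray(c['img'])[y0:y1,x0:x1],cv2.COLOR_RGB2BGR),None,fx=s,fy=s,interpolation=cv2.INTER_CUBIC)
cv2.imwrite('pics/m8.png',up(c,(40,140,140,240),5))
E
```

```text
t: 22.18
eef_pos: [486.6, -414.1, 197.3]
tcp_rot: [-3.138, 0.004, -0.139]
ft_force: [-0.8, -0.2, -1.6]
opening: 0.472
```

View pics/m8.png

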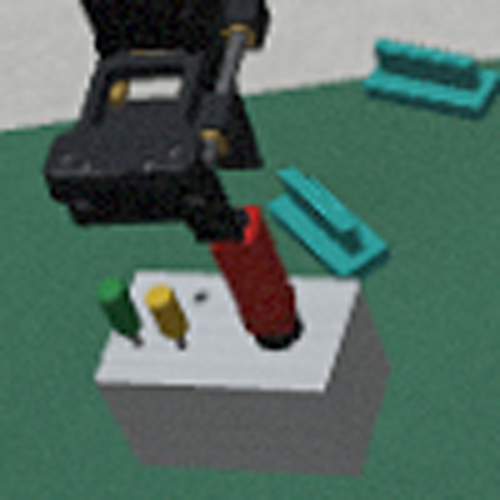

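```bash
python3 -m handwheel '[{"hand":0.045,"x":0,"y":0,"z":-0.02,"spin":0},{"hand":0.045,"x":0,"y":0,"z":-0.04,"spin":0},{"hand":0.045,"x":0,"y":0,"z":-0.058,"spin":0},{"hand":0.045,"x":0,"y":0,"z":-0.058,"spin":0},{"hand":0.045,"x":0,"y":0,"z":-0.058,"spin":0},{"hand":0.0,"x":0,"y":0,"z":-0.058,"spin":0},{"hand":0.0,"x":0,"y":0,"z":-0.058,"spin":0},{"hand":0.0,"x":0,"y":0,"z":-0.058,"spin":0},{"hand":0.0,"x":0,"y":0,"z":-0.058,"spin":0},{"hand":0.0,"x":0,"y":0,"z":-0.058,"spin":0},{"hand":0.0,"x":0,"y":0,"z":-0.058,"spin":0}]'
```

```text
t: 23.2
eef_pos: [487.6, -416.8, 144.0]
tcp_rot: [3.141, -0.001, -0.14]
ft_force: [-0.2, 1.2, 5.9]
opening: 0.276
```

```bash
python3 -m handwheel '[{"hand":0.047,"x":0,"y":0,"z":0,"spin":0},{"hand":0.047,"x":0,"y":0,"z":0,"spin":0},{"hand":0.047,"x":0,"y":0,"z":0,"spin":0},{"hand":0.047,"x":0,"y":0,"z":0,"spin":0},{"hand":0.047,"x":0,"y":0,"z":0,"spin":-18},{"hand":0.047,"x":0,"y":0,"z":0,"spin":-18},{"hand":0.047,"x":0,"y":0,"z":0,"spin":-18},{"hand":0.047,"x":0,"y":0,"z":0,"spin":-18},{"hand":0.047,"x":0,"y":0,"z":0,"spin":-18},{"hand":0.047,"x":0,"y":0,"z":0,"spin":-18},{"hand":0.047,"x":0,"y":0,"z":0,"spin":-18},{"hand":0.047,"x":0,"y":0,"z":0,"spin":-18},{"hand":0.047,"x":0,"y":0,"z":0,"spin":-18},{"hand":0.047,"x":0,"y":0,"z":0,"spin":-18},{"hand":0.047,"x":0,"y":0,"z":0,"spin":-18},{"hand":0.047,"x":0,"y":0,"z":0,"spin":-18},{"hand":0.047,"x":0,"y":0,"z":0,"spin":-18},{"hand":0.047,"x":0,"y":0,"z":0,"spin":-18},{"hand":0.047,"x":0,"y":0,"z":0,"spin":-18},{"hand":0.047,"x":0,"y":0,"z":0,"spin":-18}]'
python3 -m handwheel '[{"hand":0.0,"x":0,"y":0,"z":0,"spin":0},{"hand":0.0,"x":0,"y":0,"z":0,"spin":0},{"hand":0.0,"x":0,"y":0,"z":0,"spin":0},{"hand":0.0,"x":0,"y":0,"z":0,"spin":0},{"hand":0.0,"x":0,"y":0,"z":0,"spin":0},{"hand":0.0,"x":0,"y":0,"z":0,"spin":0}]'
```

```text
t: 24.87
eef_pos: [487.3, -416.6, 142.8]
tcp_rot: [3.142, -0.0, -1.708]
ft_force: [-0.1, -0.4, 0.1]
opening: 0.495
t: 25.37
eef_pos: [487.3, -416.6, 142.8]
tcp_rot: [3.142, -0.0, -1.711]
ft_force: [-0.1, 0.1, -0.3]
opening: 0.274
```

```bash
python3 -m handwheel '[{"hand":0.0,"x":0,"y":0,"z":0.03,"spin":0},{"hand":0.0,"x":0,"y":0,"z":0.07,"spin":0},{"hand":0.0,"x":0,"y":0,"z":0.1,"spin":0},{"hand":0.0,"x":0,"y":0,"z":0.132,"spin":0},{"hand":0.0,"x":0,"y":0,"z":0.132,"spin":0},{"hand":0.0,"x":0.1903,"y":0.3305,"z":0.132,"spin":18},{"hand":0.0,"x":0.1903,"y":0.3305,"z":0.132,"spin":18},{"hand":0.0,"x":0.1903,"y":0.3305,"z":0.132,"spin":18},{"hand":0.0,"x":0.1903,"y":0.3305,"z":0.132,"spin":18},{"hand":0.0,"x":0.1903,"y":0.3305,"z":0.132,"spin":18},{"hand":0.0,"x":0.1903,"y":0.3305,"z":0.132,"spin":18},{"hand":0.0,"x":0.1903,"y":0.3305,"z":0.132,"spin":18},{"hand":0.0,"x":0.1903,"y":0.3305,"z":0.132,"spin":18},{"hand":0.0,"x":0.1903,"y":0.3305,"z":0.132,"spin":18},{"hand":0.0,"x":0.1903,"y":0.3305,"z":0.132,"spin":18},{"hand":0.0,"x":0.1903,"y":0.3305,"z":0.132,"spin":18},{"hand":0.0,"x":0.1903,"y":0.3305,"z":0.132,"spin":18},{"hand":0.0,"x":0.1903,"y":0.3305,"z":0.132,"spin":18},{"hand":0.0,"x":0.1903,"y":0.3305,"z":0.132,"spin":18}]'
python3 -m handwheel '[{"hand":0.0,"x":0,"y":0,"z":-0.005,"spin":22},{"hand":0.0,"x":0,"y":0,"z":-0.01,"spin":22},{"hand":0.0,"x":0,"y":0,"z":-0.01,"spin":22},{"hand":0.0,"x":0,"y":0,"z":-0.01,"spin":22},{"hand":0.0,"x":0,"y":0,"z":-0.01,"spin":22},{"hand":0.0,"x":0,"y":0,"z":-0.01,"spin":22},{"hand":0.0,"x":0,"y":0,"z":-0.01,"spin":22},{"hand":0.0,"x":0,"y":0,"z":-0.01,"spin":22},{"hand":0.0,"x":0,"y":0,"z":-0.01,"spin":22},{"hand":0.0,"x":0,"y":0,"z":-0.01,"spin":22},{"hand":0.0,"x":0,"y":0,"z":-0.01,"spin":22},{"hand":0.0,"x":0,"y":0,"z":-0.01,"spin":22},{"hand":0.0,"x":0,"y":0,"z":-0.01,"spin":22},{"hand":0.0,"x":0,"y":0,"z":-0.01,"spin":22},{"hand":0.0,"x":0,"y":0,"z":-0.01,"spin":22},{"hand":0.0,"x":0,"y":0,"z":-0.01,"spin":22},{"hand":0.0,"x":0,"y":0,"z":-0.01,"spin":22},{"hand":0.0,"x":0,"y":0,"z":-0.01,"spin":22},{"hand":0.0,"x":0,"y":0,"z":-0.01,"spin":22},{"hand":0.0,"x":0,"y":0,"z":-0.01,"spin":22}]'
python3 - <<'E'
from h import *
q=state(); c=cam('scene'); P=np.array(q['eef_pos']); print(q['opening'],q['joints'][5])
u=proj(c,[P-[0,0,137.8],[677.6,-86,107]]); print(u, (u-[185,130])*4)
cv2.imwrite('pics/m9.png',cv2.resize(cv2.cvtColor(np.asarray(c['img'])[130:270,185:300],cv2.COLOR_RGB2BGR),None,fx=4,fy=4,interpolation=cv2.INTER_CUBIC))
E
```

```text
t: 26.95
eef_pos: [677.5, -85.8, 274.1]
tcp_rot: [-3.142, 0.001, -0.136]
ft_force: [-0.3, 0.4, -1.7]
opening: 0.269
t: 28.62
eef_pos: [677.6, -86.1, 264.7]
tcp_rot: [-3.141, -0.0, 1.778]
ft_force: [0.7, -0.2, -0.8]
opening: 0.273
0.27280926902665803 -2.0006893803354404
[[226.52164712 234.52828357]
 [226.83572947 239.15653116]] [[166.08658846 418.11313426]
 [167.3429179  436.62612463]]
```

View pics/m9.png

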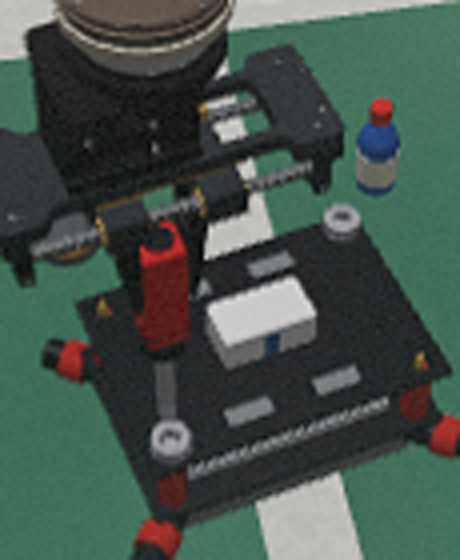

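```bash
python3 -m handwheel '[{"hand":0.0,"x":0,"y":0,"z":-0.01,"spin":0},{"hand":0.0,"x":0,"y":0,"z":-0.015,"spin":0},{"hand":0.0,"x":0,"y":0,"z":-0.019,"spin":0},{"hand":0.0,"x":0,"y":0,"z":-0.021,"spin":0},{"hand":0.0,"x":0,"y":0,"z":-0.023,"spin":0},{"hand":0.0,"x":0,"y":0,"z":-0.023,"spin":0}]'
python3 -m handwheel '[{"hand":0.0,"x":0,"y":0,"z":-0.0015,"spin":0},{"hand":0.0,"x":0,"y":0,"z":-0.003,"spin":0},{"hand":0.0,"x":0,"y":0,"z":-0.003,"spin":0}]'
```

```text
t: 29.17
eef_pos: [677.7, -85.9, 241.5]
tcp_rot: [3.142, -0.0, 1.78]
ft_force: [0.2, 0.6, -1.2]
opening: 0.272
t: 29.42
eef_pos: [677.8, -85.7, 239.5]
tcp_rot: [3.14, -0.0, 1.78]
ft_force: [-0.3, 2.4, 4.3]
opening: 0.269
```

```bash
python3 -m handwheel '[{"hand":0.0,"x":0,"y":0,"z":-0.0005,"spin":-0.7},{"hand":0.0,"x":0,"y":0,"z":-0.001,"spin":-1.4},{"hand":0.0,"x":0,"y":0,"z":-0.001,"spin":-2.1},{"hand":0.0,"x":0,"y":0,"z":-0.001,"spin":-2.8},{"hand":0.0,"x":0,"y":0,"z":-0.001,"spin":-3.5},{"hand":0.0,"x":0,"y":0,"z":-0.001,"spin":-4},{"hand":0.0,"x":0,"y":0,"z":-0.001,"spin":-4}]'
python3 -m handwheel '[{"hand":0.0,"x":0,"y":0,"z":0,"spin":-0.7},{"hand":0.0,"x":0,"y":0,"z":0,"spin":-1.4},{"hand":0.0,"x":0,"y":0,"z":0,"spin":-2.1},{"hand":0.0,"x":0,"y":0,"z":0,"spin":-2.8},{"hand":0.0,"x":0,"y":0,"z":0,"spin":-3.5},{"hand":0.0,"x":0,"y":0,"z":0,"spin":-4},{"hand":0.0,"x":0,"y":0,"z":0,"spin":-4}]'
python3 -c "
from cell import state;print(state()['moment'])"
```

```text
t: 30.0
eef_pos: [677.5, -86.1, 237.6]
tcp_rot: [-3.141, 0.0, 1.429]
ft_force: [0.1, 0.4, -2.1]
opening: 0.271
t: 30.58
eef_pos: [677.6, -86.2, 237.8]
tcp_rot: [3.141, 0.0, 1.081]
ft_force: [-0.4, 0.6, -0.6]
opening: 0.27
[ 0.08827701 -0.14854345 -0.00339169]
```

```bash
python3 -m handwheel '[{"hand":0.0,"x":0,"y":0,"z":-0.001,"spin":0},{"hand":0.0,"x":0,"y":0,"z":-0.0015,"spin":0},{"hand":0.0,"x":0,"y":0,"z":-0.0015,"spin":0}]'
python3 -m handwheel '[{"hand":0.0,"x":0,"y":0,"z":-0.001,"spin":0},{"hand":0.0,"x":0,"y":0,"z":-0.0015,"spin":0},{"hand":0.0,"x":0,"y":0,"z":-0.0015,"spin":0}]'
```

```text
t: 30.83
eef_pos: [677.7, -86.2, 236.7]
tcp_rot: [3.141, -0.0, 1.083]
ft_force: [-0.6, -0.2, 2.4]
opening: 0.276
t: 31.08
eef_pos: [677.8, -86.2, 236.1]
tcp_rot: [3.14, -0.0, 1.083]
ft_force: [-2.1, -0.5, 9.2]
opening: 0.273
```

```bash
python3 -m handwheel '[{"hand":0.0,"x":0,"y":0,"z":-0.0001,"spin":-1.4},{"hand":0.0,"x":0,"y":0,"z":-0.0002,"spin":-2.8},{"hand":0.0,"x":0,"y":0,"z":-0.0003,"spin":-4.2},{"hand":0.0,"x":0,"y":0,"z":-0.0005,"spin":-5.6},{"hand":0.0,"x":0,"y":0,"z":-0.0006,"spin":-7},{"hand":0.0,"x":0,"y":0,"z":-0.0007,"spin":-8.4},{"hand":0.0,"x":0,"y":0,"z":-0.0008,"spin":-9.8},{"hand":0.0,"x":0,"y":0,"z":-0.0009,"spin":-11.2},{"hand":0.0,"x":0,"y":0,"z":-0.001,"spin":-12.6},{"hand":0.0,"x":0,"y":0,"z":-0.0012,"spin":-14}]'
python3 -c "
from cell import state;print(state()['moment'])"
python3 -m handwheel '[{"hand":0.0,"x":0,"y":0,"z":-0.0001,"spin":-1.4},{"hand":0.0,"x":0,"y":0,"z":-0.0002,"spin":-2.8},{"hand":0.0,"x":0,"y":0,"z":-0.0003,"spin":-4.2},{"hand":0.0,"x":0,"y":0,"z":-0.0005,"spin":-5.6},{"hand":0.0,"x":0,"y":0,"z":-0.0006,"spin":-7},{"hand":0.0,"x":0,"y":0,"z":-0.0007,"spin":-8.4},{"hand":0.0,"x":0,"y":0,"z":-0.0008,"spin":-9.8},{"hand":0.0,"x":0,"y":0,"z":-0.0009,"spin":-11.2},{"hand":0.0,"x":0,"y":0,"z":-0.001,"spin":-12.6},{"hand":0.0,"x":0,"y":0,"z":-0.0012,"spin":-14},{"hand":0.0,"x":0,"y":0,"z":-0.0012,"spin":-14}]'
python3 -c "
from cell import state;print(state()['moment'],state()['joints'])"
```

```text
t: 31.92
eef_pos: [677.2, -86.4, 235.0]
tcp_rot: [3.141, -0.0, -0.145]
ft_force: [-6.0, -0.8, 12.4]
opening: 0.271
[-3.09781943e-01  1.59081840e+00  3.94834526e-04]
t: 32.83
eef_pos: [677.4, -86.0, 233.9]
tcp_rot: [-3.141, -0.0, -1.369]
ft_force: [-3.5, 0.3, 11.8]
opening: 0.273
[0.17620184 1.19123267 0.07640109] [-2.22857891e-01  5.70976968e-01  1.39687222e+00 -1.77464552e-04
  1.17304190e+00  1.14603725e+00]
```

```bash
python3 -m handwheel '[{"hand":0.0,"x":0,"y":0,"z":0.008,"spin":0},{"hand":0.0,"x":0,"y":0,"z":0.015,"spin":0},{"hand":0.0,"x":0,"y":0,"z":0.015,"spin":18},{"hand":0.0,"x":0,"y":0,"z":0.015,"spin":18},{"hand":0.0,"x":0,"y":0,"z":0.015,"spin":18},{"hand":0.0,"x":0,"y":0,"z":0.015,"spin":18},{"hand":0.0,"x":0,"y":0,"z":0.015,"spin":18},{"hand":0.0,"x":0,"y":0,"z":0.015,"spin":18},{"hand":0.0,"x":0,"y":0,"z":0.015,"spin":18},{"hand":0.0,"x":0,"y":0,"z":0.015,"spin":18},{"hand":0.0,"x":0,"y":0,"z":0.015,"spin":18},{"hand":0.0,"x":0,"y":0,"z":0.015,"spin":18},{"hand":0.0,"x":0,"y":0,"z":0.015,"spin":18},{"hand":0.0,"x":0,"y":0,"z":0.015,"spin":18},{"hand":0.0,"x":0,"y":0,"z":0.015,"spin":18},{"hand":0.0,"x":0,"y":0,"z":0.008,"spin":18},{"hand":0.0,"x":0,"y":0,"z":0.005,"spin":18},{"hand":0.0,"x":0,"y":0,"z":0.002,"spin":18},{"hand":0.0,"x":0,"y":0,"z":0,"spin":18},{"hand":0.0,"x":0,"y":0,"z":0,"spin":18}]'
```

```text
t: 34.5
eef_pos: [677.4, -86.0, 233.7]
tcp_rot: [3.141, -0.0, 0.207]
ft_force: [-5.5, 0.6, 13.2]
opening: 0.27
```

```bash
python3 -m handwheel '[{"hand":0.0,"x":0,"y":0,"z":-0.0001,"spin":-1.4},{"hand":0.0,"x":0,"y":0,"z":-0.0002,"spin":-2.8},{"hand":0.0,"x":0,"y":0,"z":-0.0003,"spin":-4.2},{"hand":0.0,"x":0,"y":0,"z":-0.0005,"spin":-5.6},{"hand":0.0,"x":0,"y":0,"z":-0.0006,"spin":-7},{"hand":0.0,"x":0,"y":0,"z":-0.0007,"spin":-8.4},{"hand":0.0,"x":0,"y":0,"z":-0.0008,"spin":-9.8},{"hand":0.0,"x":0,"y":0,"z":-0.0009,"spin":-11.2},{"hand":0.0,"x":0,"y":0,"z":-0.001,"spin":-12.6},{"hand":0.0,"x":0,"y":0,"z":-0.0012,"spin":-14},{"hand":0.0,"x":0,"y":0,"z":-0.0012,"spin":-15},{"hand":0.0,"x":0,"y":0,"z":-0.0012,"spin":-15}]'
python3 -c "
from cell import state;print(state()['moment'])"
python3 -m handwheel '[{"hand":0.0,"x":0,"y":0,"z":0,"spin":-0.5},{"hand":0.0,"x":0,"y":0,"z":0,"spin":-1},{"hand":0.0,"x":0,"y":0,"z":0,"spin":-1.5},{"hand":0.0,"x":0,"y":0,"z":0,"spin":-1.5}]'
python3 -c "
from cell import state;print(state()['moment'])"
python3 -m handwheel '[{"hand":0.0,"x":0,"y":0,"z":0,"spin":-0.5},{"hand":0.0,"x":0,"y":0,"z":0,"spin":-1},{"hand":0.0,"x":0,"y":0,"z":0,"spin":-1.5},{"hand":0.0,"x":0,"y":0,"z":0,"spin":-1.5}]'
python3 -c "
from cell import state;print(state()['moment'])"
```

```text
t: 35.5
eef_pos: [677.5, -86.1, 232.6]
tcp_rot: [-3.141, -0.001, -1.107]
ft_force: [-3.7, 0.5, 11.1]
opening: 0.273
[0.2486614  1.34555023 0.05227998]
t: 35.83
eef_pos: [677.5, -86.1, 232.5]
tcp_rot: [-3.141, -0.001, -1.235]
ft_force: [-4.3, 1.4, 10.9]
opening: 0.273
[0.22803515 1.24969582 0.07401714]
t: 36.17
eef_pos: [677.5, -86.1, 232.5]
tcp_rot: [-3.141, -0.001, -1.366]
ft_force: [-3.4, -0.1, 9.4]
opening: 0.272
[0.13419834 1.19790966 0.00442467]
```

```bash
for i in 1 2 3; do python3 -m handwheel '[{"hand":0.0,"x":0,"y":0,"z":0,"spin":-0.5},{"hand":0.0,"x":0,"y":0,"z":0,"spin":-1},{"hand":0.0,"x":0,"y":0,"z":0,"spin":-1},{"hand":0.0,"x":0,"y":0,"z":0,"spin":-1}]' | sed -n '2,5p'
python3 -c "
from cell import state;print(state()['moment'])"; done
```

```text
eef_pos: [677.5, -86.1, 232.4]
tcp_rot: [-3.141, -0.001, -1.451]
ft_force: [-3.2, 1.0, 10.2]
opening: 0.272
[0.09858126 1.18220007 0.0331675 ]
eef_pos: [677.5, -86.2, 232.4]
tcp_rot: [-3.141, -0.001, -1.538]
ft_force: [-3.5, 0.5, 10.3]
opening: 0.27
[0.11792369 1.22230595 0.02180378]
eef_pos: [677.5, -86.2, 232.4]
tcp_rot: [-3.141, -0.001, -1.626]
ft_force: [-3.6, -0.1, 10.3]
opening: 0.267
[0.0776312  1.14581549 0.0710498 ]
```

```bash
for i in 1 2; do python3 -m handwheel '[{"hand":0.0,"x":0,"y":0,"z":0,"spin":-0.5},{"hand":0.0,"x":0,"y":0,"z":0,"spin":-1},{"hand":0.0,"x":0,"y":0,"z":0,"spin":-1.5},{"hand":0.0,"x":0,"y":0,"z":0,"spin":-1.5}]' | sed -n '2,5p'
python3 -c "
from cell import state;s=state();print(s['moment'],s['tau'][5],s['joints'][5])"; done
python3 - <<'E'
from h import *
n='scene';im=np.mean([np.asarray(cam(n)['img']).astype(float) for _ in range(4)],0).astype(np.uint8)
cv2.imwrite('pics/m10.png',cv2.resize(cv2.cvtColor(im[180:265,195:270],cv2.COLOR_RGB2BGR),None,fx=7,fy=7,interpolation=cv2.INTER_CUBIC))
E
```

```text
eef_pos: [677.5, -86.2, 232.4]
tcp_rot: [-3.141, -0.0, -1.759]
ft_force: [-2.9, 0.7, 10.1]
opening: 0.269
[0.13716751 1.1196998  0.04330831] 0.8116596937179565 1.5361603709394727
eef_pos: [677.6, -86.1, 232.5]
tcp_rot: [-3.141, -0.0, -1.89]
ft_force: [-3.3, -0.3, 10.4]
opening: 0.272
[0.10192275 1.16153719 0.05848322] 0.8198489248752594 1.6670099162352514
```

View pics/m10.png

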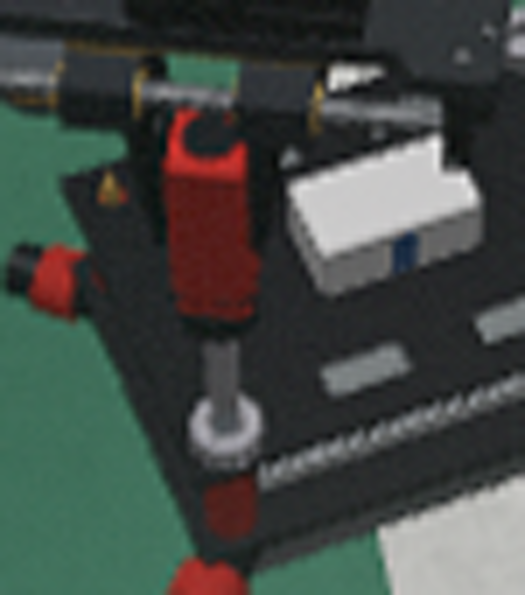

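```bash
python3 -m handwheel '[{"hand":0.0,"x":0,"y":0,"z":0.01,"spin":0},{"hand":0.0,"x":0,"y":0,"z":0.04,"spin":0},{"hand":0.0,"x":0,"y":0,"z":0.045,"spin":0},{"hand":0.0,"x":0,"y":0,"z":0.045,"spin":0}]'
python3 -c "
from cell import state;s=state();print(s['moment'],s['tau'][5],s['joints'][5])"
python3 -m handwheel '[{"hand":0.0,"x":-0.08,"y":0.07,"z":0,"spin":0},{"hand":0.0,"x":-0.153,"y":0.143,"z":0,"spin":4},{"hand":0.0,"x":-0.153,"y":0.143,"z":0,"spin":8},{"hand":0.0,"x":-0.153,"y":0.143,"z":0,"spin":20},{"hand":0.0,"x":-0.153,"y":0.143,"z":0,"spin":20},{"hand":0.0,"x":-0.153,"y":0.143,"z":0,"spin":20},{"hand":0.0,"x":-0.153,"y":0.143,"z":0,"spin":20},{"hand":0.0,"x":-0.153,"y":0.143,"z":0,"spin":20},{"hand":0.0,"x":-0.153,"y":0.143,"z":0,"spin":20},{"hand":0.0,"x":-0.153,"y":0.143,"z":0,"spin":20},{"hand":0.0,"x":-0.153,"y":0.143,"z":0,"spin":20},{"hand":0.0,"x":-0.153,"y":0.143,"z":0,"spin":20},{"hand":0.0,"x":-0.153,"y":0.143,"z":0,"spin":20},{"hand":0.0,"x":-0.153,"y":0.143,"z":0,"spin":20},{"hand":0.0,"x":-0.153,"y":0.143,"z":0,"spin":20},{"hand":0.0,"x":-0.153,"y":0.143,"z":0,"spin":20},{"hand":0.0,"x":-0.153,"y":0.143,"z":0,"spin":20}]'
python3 - <<'E'
from m import *
s=state();print(s['tau'][5],s['joints'][5])
def up(im,u,v,h,s):
    M=np.array([[s,0,-(u-h)*s],[0,s,-(v-h)*s]],float)
    return cv2.warpAffine(cv2.cvtColor(im,cv2.COLOR_RGB2BGR),M,(int(2*h*s),int(2*h*s)),flags=cv2.INTER_CUBIC)
o=[]
for n,(u,v) in (('top',(274.1,142.6)),('scene',(227,239.8))):
    im=np.mean([np.asarray(cam(n)['img']).astype(float) for _ in range(6)],0).astype(np.uint8); o.append(up(im,u,v,7,28))
im=np.asarray(cam('scene')['img'])
o.append(up(im,262,180,28,7)[:392])
cv2.imwrite('pics/m11.png',cv2.resize(np.hstack(o),None,fx=.68,fy=.68))
E
```

```text
t: 38.37
eef_pos: [678.3, -86.2, 277.9]
tcp_rot: [-3.138, 0.0, -1.886]
ft_force: [0.0, 0.2, -3.7]
opening: 0.272
[-0.07734289 -0.08474897 -0.00435971] 0.03497398691251874 1.6633586901520667
t: 39.78
eef_pos: [524.4, 56.9, 275.4]
tcp_rot: [3.141, 0.001, -0.144]
ft_force: [-0.0, 0.3, -1.3]
opening: 0.268
-0.725447740405798 0.12716338990826828
```

View pics/m11.png

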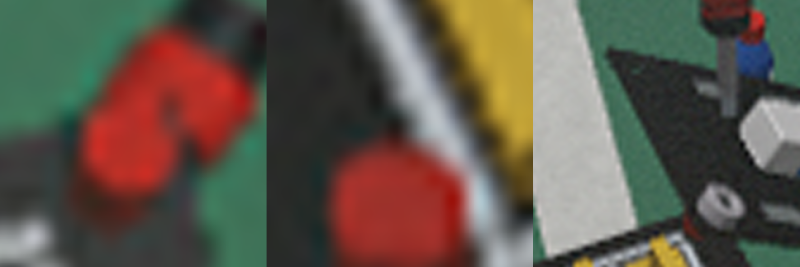

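```bash
python3 - <<'E'
from m import *
c=cam('scene');t=cam('top')
def up(c,b,s): 
    x0,y0,x1,y1=b; return cv2.resize(cv2.cvtColor(np.asarray(c['img'])[y0:y1,x0:x1],cv2.COLOR_RGB2BGR),None,fx=s,fy=s,interpolation=cv2.INTER_CUBIC)
cv2.imwrite('pics/m12.png',np.hstack([up(c,(190,130,323,263),3),up(t,(190,110,323,243),3)]))
for n,cc in (('top',t),('scene',c)):
    H,S,V=hsv(cc)
    for k in comps(cc,(S<60)&(V>120),8,(190,130,335,255)): print(n,k.reshape(-1,2).mean(0).round(1),rect(cc,k,110),cv2.contourArea(k))
E
```

```text
top [214.1 190.5] (501.1, 120.5, 24.6, 14.1, -88.5) 17.5
top [243.6 190.4] (503.8, 18.8, 21.1, 10.5, 1.5) 14.5
top [253.9 219.8] (401.9, -15.3, 240.7, 24.5, 1.4) 232.0
top [263.3 163. ] (599.9, -46.7, 103.8, 70.7, 13.0) 375.0
top [249.7 137.6] (689.0, 0.5, 57.4, 56.8, 1.5) 238.0
scene [262.3 252.5] (728.7, -11.3, 45.0, 16.8, 78.7) 54.0
scene [249.1 224.9] (643.4, -23.6, 134.3, 101.0, -78.1) 223.0
scene [273.2 194.6] (563.5, 57.9, 21.8, 16.4, 66.6) 27.5
scene [289.3 179.7] (518.2, 112.0, 61.3, 49.7, -90.0) 177.0
scene [301.6 172.1] (498.6, 154.2, 19.5, 19.3, 74.1) 21.0
scene [231.  154.8] (431.9, -51.7, 294.8, 219.6, -11.1) 1876.5
```

View pics/m12.png

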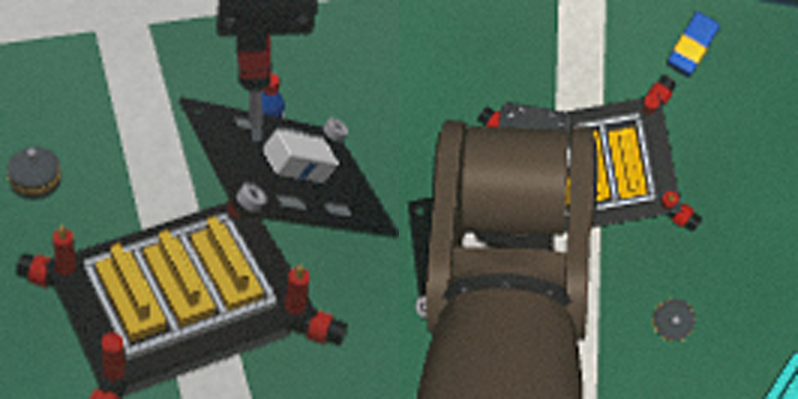

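The cover got dragged off: the bit jammed at the stop and lifted it. It now leans on the standoff at (-60,+86), with its far edge down near the bottle; the bars are untouched. I'll stow the driver first, then recover the cover.

```bash
python3 -m handwheel '[{"hand":0.0,"x":0,"y":0,"z":0.03,"spin":0},{"hand":0.0,"x":-0.0372,"y":-0.4735,"z":0.03,"spin":0},{"hand":0.0,"x":-0.0372,"y":-0.4735,"z":0.03,"spin":0},{"hand":0.0,"x":-0.0372,"y":-0.4735,"z":0.03,"spin":0},{"hand":0.0,"x":-0.0372,"y":-0.4735,"z":0.03,"spin":0},{"hand":0.0,"x":-0.0372,"y":-0.4735,"z":0.03,"spin":0},{"hand":0.0,"x":-0.0372,"y":-0.4735,"z":0.03,"spin":0},{"hand":0.0,"x":-0.0372,"y":-0.4735,"z":0.03,"spin":0},{"hand":0.0,"x":-0.0372,"y":-0.4735,"z":0.03,"spin":0},{"hand":0.0,"x":-0.0372,"y":-0.4735,"z":0.03,"spin":0},{"hand":0.0,"x":-0.0372,"y":-0.4735,"z":0.03,"spin":0},{"hand":0.0,"x":-0.0372,"y":-0.4735,"z":0.03,"spin":0},{"hand":0.0,"x":-0.0372,"y":-0.4735,"z":0.03,"spin":0},{"hand":0.0,"x":-0.0372,"y":-0.4735,"z":0.03,"spin":0},{"hand":0.0,"x":-0.0372,"y":-0.4735,"z":0,"spin":0},{"hand":0.0,"x":-0.0372,"y":-0.4735,"z":-0.03,"spin":0},{"hand":0.0,"x":-0.0372,"y":-0.4735,"z":-0.05,"spin":0},{"hand":0.0,"x":-0.0372,"y":-0.4735,"z":-0.05,"spin":0},{"hand":0.0,"x":-0.0372,"y":-0.4735,"z":-0.05,"spin":0}]'
python3 - <<'E'
from m import *
# tip/shaft location in scene
c=cam('scene'); s=state(); P=np.array(s['eef_pos']); print(proj(c,[P-[0,0,100],[487.5,-416.7,80]]))
im=np.asarray(c['img']).astype(int)
for z in (90,97): print(proj(c,[[*P[:2],z]]))
u,v=np.round(proj(c,[[*P[:2],94]])[0]).astype(int); print(u,v); print(im[v-1:v+2,u-8:u+9].sum(2)//3)
for n in('top','scene'):
    c=cam(n);H,S,V=hsv(c)
    print(n,'blue/bottle',[(rect(c,k,40),k.reshape(-1,2).mean(0)) for k in comps(c,(H>105)&(H<125)&(S>100),8,(190,150,330,230))])
    print(n,'cover',[(k.reshape(-1,2).mean(0).round(1),cv2.contourArea(k),cv2.boundingRect(k)) for k in comps(c,(S<60)&(V>110),5,(190,130,340,235))])
    print(n,'red',[(k.reshape(-1,2).mean(0).round(1)) for k in comps(c,((H<6)|(H>174))&(S>120)&(V>60),4,(190,140,330,235))])
E
```

```text
t: 42.12
eef_pos: [487.6, -415.9, 226.1]
tcp_rot: [-3.141, 0.001, -0.14]
ft_force: [0.5, 0.4, -0.3]
opening: 0.274
[[ 90.80071482 194.86698829]
 [ 95.4909002  205.97270515]]
[[ 94.61949406 203.77163624]]
[[ 93.91707541 202.13862511]]
94 203
[[182 184 181 185 184 182 184 184 184 188 175 116  75  73  71 145 184]
 [186 186 187 185 185 185 187 184 179 178 172 138  88  70  69 157 184]
 [190 190 188 188 188 189 187 176 167 160 147 143 120 106 104 175 188]]
top blue/bottle [((400.5, 114.1, 28.1, 18.9, -29.3), array([216.73913043, 218.95652174]))]
top cover [(array([198.2, 211.7]), 26.0, (195, 209, 7, 7)), (array([211.3, 207.8]), 7.5, (209, 207, 6, 3)), (array([225.2, 205.5]), 8.5, (222, 204, 7, 4)), (array([214.3, 192.3]), 155.5, (205, 187, 19, 12)), (array([248.4, 210.2]), 697.0, (240, 185, 17, 50)), (array([208.5, 179.6]), 8.0, (206, 178, 6, 4)), (array([221.5, 177.1]), 8.0, (219, 176, 6, 3)), (array([249.4, 164.7]), 797.0, (230, 148, 46, 35)), (array([249.6, 137.9]), 245.5, (242, 130, 17, 18))]
top red [array([215.4, 218. ]), array([284.1, 181.4]), array([280.1, 176.1]), array([224.5, 151.2]), array([275.4, 142.8])]
scene blue/bottle [((395.2, 121.8, 30.0, 27.5, -13.8), array([279.42307692, 164.5       ]))]
scene cover [(array([222.6, 222.8]), 32.5, (218, 214, 10, 21)), (array([238.9, 219.2]), 33.5, (231, 209, 16, 26)), (array([264.8, 218.5]), 103.0, (247, 201, 35, 34)), (array([273.3, 194.9]), 33.5, (269, 192, 10, 6)), (array([289.3, 179.7]), 183.0, (278, 173, 25, 15)), (array([301.4, 172.2]), 25.5, (298, 169, 8, 7)), (array([240.9, 150.1]), 1952.0, (190, 130, 110, 77))]
scene red [array([288.5, 226.5]), array([202.6, 219.5]), array([211.2, 213.6]), array([279.9, 157.4])]
```

```bash
python3 -m handwheel '[{"hand":0.0,"x":0,"y":-0.0003,"z":-0.006,"spin":0},{"hand":0.0,"x":0,"y":-0.0003,"z":-0.012,"spin":0},{"hand":0.0,"x":0,"y":-0.0003,"z":-0.018,"spin":0},{"hand":0.0,"x":0,"y":-0.0003,"z":-0.018,"spin":0}]'
python3 -m handwheel '[{"hand":0.0,"x":0,"y":0,"z":-0.01,"spin":0},{"hand":0.0,"x":0,"y":0,"z":-0.02,"spin":0},{"hand":0.0,"x":0,"y":0,"z":-0.03,"spin":0},{"hand":0.0,"x":0,"y":0,"z":-0.03,"spin":0}]'
```

```text
t: 42.6
eef_pos: [487.9, -418.9, 212.3]
tcp_rot: [3.135, -0.005, -0.14]
ft_force: [-4.5, -2.7, 25.7]
opening: 0.272
t: 42.93
eef_pos: [487.7, -419.5, 182.3]
tcp_rot: [3.134, -0.005, -0.14]
ft_force: [-6.7, -5.0, 26.7]
opening: 0.272
```

```bash
python3 - <<'E'
from m import *
c=cam('scene');H,S,V=hsv(c);s=state();P=np.array(s['eef_pos']);print(P,s['ft_force'])
for k in comps(c,((H<6)|(H>174))&(S>120)&(V>50),8,(60,130,130,230)): print(k.reshape(-1,2).mean(0),cv2.boundingRect(k))
for nm,tip in (('held',P[2]-137.8),('ontop',80)):
    print(nm,'handle bottom front',proj(c,[[487+13,-417,tip+87]])[0],'top',proj(c,[[487,-417,tip+165]])[0])
im=np.asarray(c['img']);cv2.imwrite('pics/m13.png',np.hstack([cv2.resize(cv2.cvtColor(im[140:230,50:140],cv2.COLOR_RGB2BGR),None,fx=5,fy=5,interpolation=cv2.INTER_CUBIC)]))
E
```

```text
[ 487.67721619 -419.56080048  182.39046359] [-7.29688899 -6.06177692 26.59993214]
[ 87.22580645 180.12903226] (83, 173, 8, 15)
held handle bottom front [ 89.90329311 197.36860214] top [ 81.56346683 173.37353821]
ontop handle bottom front [ 86.06424883 188.47754092] top [ 77.40868039 163.43502498]
```

```bash
python3 - <<'E'
from m import *
c=cam('scene');H,S,V=hsv(c);
R=((H<6)|(H>174))&(S>120)&(V>50)
for v in range(150,215,2):
    x=np.where(R[v,60:130])[0]
    print(v,(x.min()+60,x.max()+60) if len(x) else '', ''.join('R' if R[v,u] else ('#' if V[v,u]<70 else ('+' if V[v,u]<140 else '.')) for u in range(70,125)))
E
```

```text
150  #######################......................+++++++...
152  ###############++######......................+#+#######
154  ##############+++#++##+.......................+++####+#
156  ###############++##+##..............+++++++...........+
158  ##############+++#++++.++++++++++++++++++++###++++++...
160  ##############++#++++++++++++++++++++++++++++++++######
162  ##################+++++++++++++++++++++++++++++++++++++
164  ###################++++++++++++++++++++++++++++++++++++
166  ###################++++++++++++++++++++++++++++++++++++
168  ##########++++#####++++++++++++++++++++++++++++++++++++
170  ##########++++++###++++++++++++++++++++++++++++++++++++
172  ###########++######++++++++++++++++++++++++++++++++++++
174 (np.int64(83), np.int64(86)) #####+#######RRRR###++++++....+++++++++++++++++++++++++
176 (np.int64(84), np.int64(87)) ###########+##RRRR##++++++++....+.+++++++++++++++++++++
178 (np.int64(85), np.int64(88)) +##++##########RRRR##+++++++#+....+.+++++++++++++++++++
180 (np.int64(86), np.int64(90)) ################RRRRR+++....++##......+++++++++++++++++
182 (np.int6
[... 408 characters left out ...]
++++++++++......++##+++++++++
194  ......+++.++++++++++++++++++++++++++++.++##++++++++++++
196  .....................+#+++................+++++++++++++
198  ....+.....+............+++#..............++++++++++++++
200  ...+++..................+#+++............++++++++++++++
202  +++++++...................#+++..........+++++++++++++++
204  .+++++++..................++++++.......++++++++++++++++
206  ..+++++................++++++++........++++++++++++++++
208  .....+#................+++++..........+++++++++++++++++
210  .....................................++++++++++++++++++
212  .....................................++++++++++++++++++
214  ....................................+++++++++++++++++++
```

```bash
python3 -m handwheel '[{"hand":0.0,"x":0,"y":0,"z":0.01,"spin":0},{"hand":0.0,"x":0,"y":0,"z":0.016,"spin":0},{"hand":0.0,"x":0,"y":0,"z":0.016,"spin":0},{"hand":0.0,"x":0,"y":0,"z":0.016,"spin":0}]'
cat > scan.py <<'E'
from m import *
c=cam('scene');H,S,V=hsv(c);print(state()['eef_pos'],state()['ft_force'])
print('mouth',proj(c,[[487.5,-416.7,80]])[0])
R=((H<6)|(H>174))&(S>120)&(V>50)
for v in range(172,216,1):
    print(v,''.join('R' if R[v,u] else ('#' if V[v,u]<90 else ('+' if V[v,u]<150 else '.')) for u in range(76,112)))
E
python3 scan.py
```

```text
t: 43.37
eef_pos: [487.5, -416.7, 194.1]
tcp_rot: [-3.141, -0.0, -0.14]
ft_force: [0.8, -0.0, -1.1]
opening: 0.275
[ 487.37296399 -416.57187463  193.69321436] [ 0.24893657  0.241763   -1.75820092]
mouth [ 95.4909002  205.97270515]
172 #######RRRRR##++++++++++++++++++++++
173 ########RRRR###+++++++++++++++++++++
174 ########RRRRR##+++++...+++++++++++++
175 #########RRRRR#++++#+...++++++++++++
176 #########RRRRR##++++#++...++++++++++
177 #########RRRRRR#+++++#++...+++++++++
178 ##########RRRRR#+++++###....+.++++++
179 ##########RRRRR#++++++###...++.+++++
180 ###########RRRR#+++...+###..+...++++
181 ###########R#RR##++....+###......+++
182 #############RR###++....+###.....+++
183 ############RR#####++....+###+...+++
184 #############R####+##+....+###+....+
185 ##################++##+....+###+..++
186 +++##############++++##+....+###+##+
187 +++++++##########+++++##+....+######
188 ++++++++#########++++++##+....++####
189 ++++++++##########++++++##+....++###
190 +++++++++++++######+++++++#++...++#+
191 ++++++++++++++#####++++++++#+....+++
192 +++++++++++++++#####++++++++#+......
193 ++++
[... 234 characters left out ...]
..+
199 ...##+..............####+..........#
200 ...++...............+####..........#
201 .....................+###+........+#
202 +.....................+##+........+#
203 #.....................+##+........##
204 #+...............................+##
205 #+................+++++..........+##
206 #................++#+#+..........#++
207 #................+####+.........+###
208 #................+###+..........####
209 #...............................####
210 ...............................+####
211 ...............................#####
212 ...............................#####
213 ..............................+#####
214 ..............................#####+
215 ..............................######
```

```bash
python3 - <<'E'
from h import *
c=cam('scene'); print(ray(c,[[99.8,203.2],[99.8,203.8]],91.6),ray(c,[[95.2,206.9]],80))
E
```

```text
[[ 490.0176432  -401.76386027   91.6       ]
 [ 492.12888223 -401.70118517   91.6       ]] [[ 490.6236866  -417.38488872   80.        ]]
```

```bash
python3 -m handwheel '[{"hand":0.0,"x":0,"y":-0.0155,"z":0,"spin":0},{"hand":0.0,"x":0,"y":-0.0155,"z":0,"spin":0},{"hand":0.0,"x":0,"y":-0.0155,"z":-0.005,"spin":0},{"hand":0.0,"x":0,"y":-0.0155,"z":-0.010,"spin":0},{"hand":0.0,"x":0,"y":-0.0155,"z":-0.014,"spin":0},{"hand":0.0,"x":0,"y":-0.0155,"z":-0.018,"spin":0},{"hand":0.0,"x":0,"y":-0.0155,"z":-0.018,"spin":0}]'
python3 scan.py | sed -n '1,2p;20,40p'
```

```text
t: 44.05
eef_pos: [487.2, -431.7, 175.0]
tcp_rot: [-3.14, 0.001, -0.14]
ft_force: [-0.4, 0.2, -1.5]
opening: 0.275
[ 487.3369963  -431.95286551  175.58363333] [ 0.04300395 -0.50265367 -0.71526595]
mouth [ 95.4909002  205.97270515]
189 ########RR####++++++++++##+....++###
190 #########R####+++++++++++##++...++#+
191 ##############+++++++++++++#++...+++
192 #############+++++++++++++++#+......
193 ++++#########++++++++++++++++#++..++
194 +++++#########+++++++++++++++##+++##
195 .........+####+.........+++++++++++#
196 ..........+####....................+
197 ...........####+....................
198 ....+......+####+..................+
199 ...##+......+####..................+
200 ...+.........+###+.................#
201 ..............####+...............+#
202 +.............+####+..............+#
203 #..............+###+..............##
204 #+..............+###++...........+##
205 #+...............####++..........+##
206 #................+####+..........###
207 #................+###++.........+###
208 #................+###+..........###+
209 #..................+............####
```

```bash
python3 -m handwheel '[{"hand":0.0,"x":0,"y":0,"z":-0.01,"spin":0},{"hand":0.0,"x":0,"y":0,"z":-0.02,"spin":0},{"hand":0.0,"x":0,"y":0,"z":-0.03,"spin":0},{"hand":0.0,"x":0,"y":0,"z":-0.03,"spin":0}]'
python3 -m handwheel '[{"hand":0.0,"x":0,"y":0,"z":-0.01,"spin":0},{"hand":0.0,"x":0,"y":0,"z":-0.02,"spin":0},{"hand":0.0,"x":0,"y":0,"z":-0.025,"spin":0},{"hand":0.0,"x":0,"y":0,"z":-0.025,"spin":0}]'
```

```text
t: 44.43
eef_pos: [486.5, -430.7, 143.3]
tcp_rot: [-3.138, 0.004, -0.14]
ft_force: [-1.7, 5.0, -4.4]
opening: 0.269
t: 44.77
eef_pos: [486.5, -431.7, 122.0]
tcp_rot: [-3.141, 0.002, -0.139]
ft_force: [-5.8, 8.3, 7.8]
opening: 0.273
```

```bash
python3 -m handwheel '[{"hand":0.0,"x":0,"y":0,"z":-0.007,"spin":0},{"hand":0.06,"x":0,"y":0,"z":-0.007,"spin":0},{"hand":0.06,"x":0,"y":0,"z":-0.007,"spin":0},{"hand":0.06,"x":0,"y":0,"z":-0.007,"spin":0},{"hand":0.06,"x":0,"y":0,"z":-0.007,"spin":0},{"hand":0.06,"x":0,"y":0,"z":-0.007,"spin":0},{"hand":0.06,"x":0,"y":0,"z":0.035,"spin":0},{"hand":0.06,"x":0,"y":0,"z":0.075,"spin":0},{"hand":0.06,"x":0,"y":0,"z":0.115,"spin":0},{"hand":0.06,"x":0,"y":0,"z":0.125,"spin":0},{"hand":0.06,"x":0.1,"y":0.15,"z":0.125,"spin":0},{"hand":0.06,"x":0.1,"y":0.15,"z":0.125,"spin":0},{"hand":0.06,"x":0.1,"y":0.15,"z":0.125,"spin":0},{"hand":0.06,"x":0.1,"y":0.15,"z":0.125,"spin":0},{"hand":0.06,"x":0.1,"y":0.15,"z":0.125,"spin":0},{"hand":0.06,"x":0.1,"y":0.15,"z":0.125,"spin":0}]'
python3 - <<'E'
from m import *
for n in('top','scene'):
    c=cam(n);H,S,V=hsv(c)
    b=(345,175,400,220) if n=='top' else (60,150,130,230)
    print(n,'driver red',[(k.reshape(-1,2).mean(0).round(1),cv2.boundingRect(k)) for k in comps(c,((H<6)|(H>174))&(S>120)&(V>60),8,b)])
    print('exp top',proj(c,[[487.5,-416.7,170],[487.5,-416.7,92]]))
    print(n,'cover white',[(k.reshape(-1,2).mean(0).round(1),cv2.contourArea(k),cv2.boundingRect(k)) for k in comps(c,(S<60)&(V>110),5,(180,120,360,240))])
    im=np.asarray(c['img'])
    b=(170,150,270,250) if n=='top' else (230,130,330,230)
    x0,y0,x1,y1=b
    o=cv2.resize(cv2.cvtColor(im[y0:y1,x0:x1],cv2.COLOR_RGB2BGR),None,fx=4,fy=4,interpolation=cv2.INTER_CUBIC)
    A=o if n=='top' else np.hstack([A,o])
cv2.imwrite('pics/m14.png',A)
E
```

```text
t: 46.1
eef_pos: [589.1, -279.4, 245.8]
tcp_rot: [-3.141, -0.0, -0.136]
ft_force: [0.1, -0.0, 0.0]
opening: 0.629
top driver red [(array([371.1, 197.4]), (364, 194, 13, 8))]
exp top [[372.53125944 196.96503729]
 [365.63849843 198.07636377]]
top cover white [(array([198.2, 211.7]), 25.0, (196, 209, 6, 7)), (array([211.3, 207.8]), 7.5, (209, 207, 6, 3)), (array([225. , 205.6]), 8.0, (222, 205, 7, 3)), (array([214.5, 192.4]), 153.0, (205, 187, 19, 12)), (array([250.1, 200.1]), 368.5, (241, 185, 17, 34)), (array([208.3, 179.8]), 7.5, (206, 179, 6, 3)), (array([221.5, 177.1]), 8.0, (219, 176, 6, 3)), (array([249.2, 164.8]), 789.5, (230, 148, 46, 35)), (array([354.9, 143.3]), 17.5, (350, 140, 10, 9)), (array([249.8, 132.8]), 394.5, (242, 120, 17, 28))]
scene driver red [(array([ 90. , 193.9]), (81, 182, 18, 25))]
exp top [[ 86.11541264 184.04314903]
 [ 94.29655303 203.20110533]]
scene cover white [(array([356.3, 228.9]), 60.5, (352, 223, 8, 13)), (array([223.6, 225.4]), 45.0, (218, 214, 13, 26)), (array([240. , 221.7]), 43.0, (231, 209, 19, 31)), (array([263.9, 220.9]), 132.0, (247, 201, 35, 39)), (array([273.1, 194.7]), 40.0, (269, 191, 10, 8)), (array([289.3, 179.7]), 189.0, (278, 173, 25, 15)), (array([301.5, 172.1]), 27.0, (298, 169, 8, 7)), (array([258.2, 140.5]), 3577.5, (180, 120, 180, 87))]
```

View pics/m14.png

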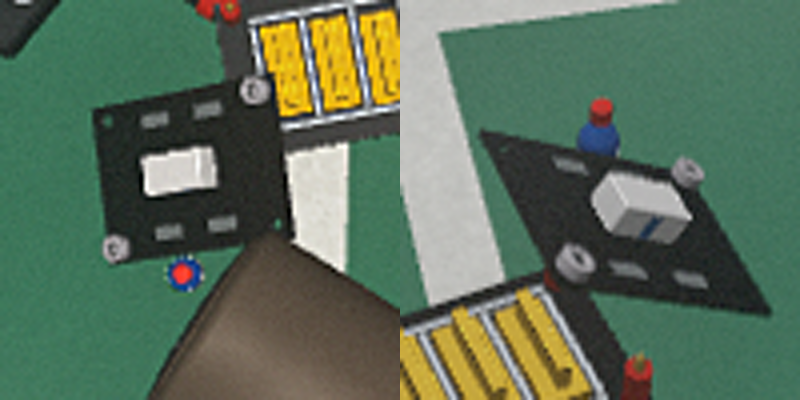

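The driver is back in its hole. The cover leans with its -y edge up on the standoff and its +y edge on the bench, yaw about 10°, and the bottle hasn't moved. Its pose comes from point correspondences in both views.

```bash
cat > cov.py <<'E'
from m import *
from scipy.optimize import least_squares
from scipy.spatial.transform import Rotation as Ro
def fit(obs,x0):  # obs: (cam, Pcover, uv, w)
    def f(x):
        R=Ro.from_rotvec(x[3:]/100).as_matrix()
        return np.concatenate([w*(proj(c,R@np.array(P)+x[:3])[0]-uv) for c,P,uv,w in obs])
    return least_squares(f,x0,loss='soft_l1'),f
E
python3 - <<'E'
from cov import *
t=cam('top');s=cam('scene')
hz=18
obs=[(t,(0,0,33),(214.4,192.4),.7),(t,(60,-86,hz),(233.6,172.4),1),(t,(-60,86,hz),(198.6,211.8),1),
(t,(60,86,5),(196.5,179.7),1),(t,(-60,-86,5),(239,205.5),1),
(t,(74,102,5),(193.5,176.8),.7),(t,(74,-102,5),(237.3,169.2),.7),(t,(-74,-102,5),(243,209.2),.7),(t,(-74,102,5),(198.5,215.2),.7),
(s,(60,-86,hz),(273.1,194.5),1),(s,(-60,86,hz),(301.5,172.1),1),(s,(-60,-86,5),(255.5,166.8),1),(s,(-74,-102,5),(250,162.2),.7),(s,(74,102,5),(322.3,208.5),.7)]
r,f=fit(obs,np.array([500,120,45,-40,0,17.]))
R=Ro.from_rotvec(r.x[3:]/100)
print(r.x[:3].round(1),R.as_euler('ZYX',degrees=True).round(1)); print(f(r.x).reshape(-1,2).round(1).tolist())
M=R.as_matrix();
for P in [(0,0,5),(0,0,33),(0,0,19),(74,-102,0),(-74,-102,0),(74,102,0),(-74,102,0)]: print(P,(M@np.array(P)+r.x[:3]).round(1))
E
```

```text
[496.4 111.6  51.8] [  8.2   0.6 -31.7]
[[-1.2, 0.0], [-0.5, -0.2], [-0.4, -0.1], [0.3, 0.0], [0.0, 0.4], [-0.3, -0.0], [0.8, -1.1], [0.2, 0.1], [-0.8, 0.4], [0.2, 0.0], [-0.1, 0.3], [-0.4, -0.2], [-0.8, 0.1], [-0.4, 0.0]]
(0, 0, 5) [496.1 114.2  56.1]
(0, 0, 33) [494.2 128.8  79.9]
(0, 0, 19) [495.1 121.5  68. ]
(74, -102, 0) [582.6  36.3 104.6]
(-74, -102, 0) [436.2  15.1 106.1]
(74, 102, 0) [556.7 208.   -2.5]
(-74, 102, 0) [410.2 186.8  -1. ]
```

```bash
python3 -m handwheel '[{"hand":0.06,"x":-0.094,"y":0.4015,"z":0,"spin":3.2},{"hand":0.06,"x":-0.094,"y":0.4015,"z":0,"spin":3.2},{"hand":0.06,"x":-0.094,"y":0.4015,"z":0,"spin":3.2},{"hand":0.06,"x":-0.094,"y":0.4015,"z":0,"spin":3.2},{"hand":0.06,"x":-0.094,"y":0.4015,"z":0,"spin":3.2},{"hand":0.06,"x":-0.094,"y":0.4015,"z":0,"spin":3.2},{"hand":0.06,"x":-0.094,"y":0.4015,"z":0,"spin":3.2},{"hand":0.06,"x":-0.094,"y":0.4015,"z":0,"spin":3.2},{"hand":0.06,"x":-0.094,"y":0.4015,"z":0,"spin":3.2},{"hand":0.06,"x":-0.094,"y":0.4015,"z":0,"spin":3.2},{"hand":0.06,"x":-0.094,"y":0.4015,"z":0,"spin":3.2},{"hand":0.06,"x":-0.094,"y":0.4015,"z":0,"spin":3.2},{"hand":0.06,"x":-0.094,"y":0.4015,"z":-0.04,"spin":3.2},{"hand":0.06,"x":-0.094,"y":0.4015,"z":-0.08,"spin":3.2},{"hand":0.06,"x":-0.094,"y":0.4015,"z":-0.12,"spin":3.2},{"hand":0.06,"x":-0.094,"y":0.4015,"z":-0.15,"spin":3.2},{"hand":0.06,"x":-0.094,"y":0.4015,"z":-0.15,"spin":3.2}]'
python3 -m handwheel '[{"hand":0.06,"x":0,"y":0,"z":-0.01,"spin":0},{"hand":0.06,"x":0,"y":0,"z":-0.021,"spin":0},{"hand":0.06,"x":0,"y":0,"z":-0.021,"spin":0},{"hand":0.0,"x":0,"y":0,"z":-0.021,"spin":0},{"hand":0.0,"x":0,"y":0,"z":-0.021,"spin":0},{"hand":0.0,"x":0,"y":0,"z":-0.021,"spin":0},{"hand":0.0,"x":0,"y":0,"z":-0.021,"spin":0},{"hand":0.0,"x":0,"y":0,"z":-0.021,"spin":0},{"hand":0.0,"x":0,"y":0,"z":-0.021,"spin":0}]'
```

```text
t: 47.72
eef_pos: [491.7, 116.9, 91.6]
tcp_rot: [-3.142, 0.008, 0.136]
ft_force: [-1.2, 0.3, -0.2]
opening: 0.631
t: 48.47
eef_pos: [495.0, 118.7, 77.5]
tcp_rot: [3.142, -0.004, 0.138]
ft_force: [-0.4, 1.8, 8.6]
opening: 0.374
```

```bash
python3 -m handwheel '[{"hand":0.0,"x":0,"y":0,"z":0.02,"spin":0},{"hand":0.0,"x":0,"y":0,"z":0.05,"spin":0},{"hand":0.0,"x":0,"y":0,"z":0.08,"spin":0},{"hand":0.0,"x":0,"y":0,"z":0.11,"spin":0},{"hand":0.0,"x":0,"y":0,"z":0.11,"spin":0},{"hand":0.0,"x":-0.02,"y":0.09,"z":0.11,"spin":0},{"hand":0.0,"x":-0.047,"y":0.196,"z":0.11,"spin":0},{"hand":0.0,"x":-0.047,"y":0.196,"z":0.11,"spin":0},{"hand":0.0,"x":-0.047,"y":0.196,"z":0.11,"spin":0},{"hand":0.0,"x":-0.047,"y":0.196,"z":0.11,"spin":0},{"hand":0.0,"x":-0.047,"y":0.196,"z":0.11,"spin":0},{"hand":0.0,"x":-0.047,"y":0.196,"z":0.11,"spin":0}]'
python3 -m handwheel '[{"hand":0.0,"x":0,"y":0,"z":-0.03,"spin":0},{"hand":0.0,"x":0,"y":0,"z":-0.06,"spin":0},{"hand":0.0,"x":0,"y":0,"z":-0.09,"spin":0},{"hand":0.0,"x":0,"y":0,"z":-0.10,"spin":0},{"hand":0.0,"x":0,"y":0,"z":-0.12,"spin":0},{"hand":0.0,"x":0,"y":0,"z":-0.13,"spin":0},{"hand":0.0,"x":0,"y":0,"z":-0.13,"spin":0}]'
python3 -m handwheel '[{"hand":0.0,"x":0,"y":0,"z":-0.005,"spin":0},{"hand":0.0,"x":0,"y":0,"z":-0.01,"spin":0},{"hand":0.0,"x":0,"y":0,"z":-0.015,"spin":0},{"hand":0.0,"x":0,"y":0,"z":-0.015,"spin":0}]'
```

```text
t: 49.47
eef_pos: [445.9, 316.0, 185.3]
tcp_rot: [3.141, -0.0, 0.142]
ft_force: [0.6, -0.3, -3.3]
opening: 0.374
t: 50.05
eef_pos: [446.7, 314.2, 54.4]
tcp_rot: [3.141, 0.001, 0.138]
ft_force: [-0.5, 0.2, -3.0]
opening: 0.38
t: 50.38
eef_pos: [446.7, 315.2, 40.1]
tcp_rot: [-3.141, -0.001, 0.139]
ft_force: [2.1, -0.4, -0.5]
opening: 0.381
```

```bash
python3 -m handwheel '[{"hand":0.0,"x":0,"y":0,"z":-0.004,"spin":0},{"hand":0.0,"x":0,"y":0,"z":-0.008,"spin":0},{"hand":0.0,"x":0,"y":0,"z":-0.008,"spin":0}]'
python3 -m handwheel '[{"hand":0.0,"x":0,"y":0,"z":-0.003,"spin":0},{"hand":0.0,"x":0,"y":0,"z":-0.004,"spin":0},{"hand":0.0,"x":0,"y":0,"z":-0.004,"spin":0}]'
python3 -c "
from h import *
c=cam('scene')
from m import *
H,S,V=hsv(c)
print([(k.reshape(-1,2).mean(0).round(1),cv2.contourArea(k)) for k in comps(c,(S<60)&(V>110),5,(290,140,400,215))])
u=proj(c,[[447,315,33]]);print(u)
"
```

```text
t: 50.63
eef_pos: [446.4, 315.2, 31.7]
tcp_rot: [-3.142, 0.0, 0.139]
ft_force: [0.4, -1.5, -0.5]
opening: 0.378
t: 50.88
eef_pos: [446.4, 315.1, 28.0]
tcp_rot: [3.142, 0.0, 0.139]
ft_force: [-0.2, -0.5, -0.6]
opening: 0.375
[(array([329.7, 191.3]), 30.5), (array([344.7, 187.5]), 10.5), (array([361.3, 183.5]), 11.5), (array([340. , 169.8]), 74.0), (array([329. , 164.1]), 9.0)]
[[344.30970815 169.45053443]]
```

```bash
python3 -m handwheel '[{"hand":0.0,"x":0,"y":0,"z":-0.002,"spin":0},{"hand":0.06,"x":0,"y":0,"z":-0.002,"spin":0},{"hand":0.06,"x":0,"y":0,"z":-0.002,"spin":0},{"hand":0.06,"x":0,"y":0,"z":-0.002,"spin":0},{"hand":0.06,"x":0,"y":0,"z":-0.002,"spin":0},{"hand":0.06,"x":0,"y":0,"z":0.035,"spin":0},{"hand":0.06,"x":0,"y":0,"z":0.075,"spin":0},{"hand":0.06,"x":0,"y":0,"z":0.115,"spin":0},{"hand":0.06,"x":0,"y":0,"z":0.155,"spin":0},{"hand":0.06,"x":0,"y":-0.19,"z":0.18,"spin":0},{"hand":0.06,"x":0,"y":-0.19,"z":0.18,"spin":0},{"hand":0.06,"x":0,"y":-0.19,"z":0.18,"spin":0},{"hand":0.06,"x":0,"y":-0.19,"z":0.18,"spin":0},{"hand":0.06,"x":0,"y":-0.19,"z":0.18,"spin":0}]'
cat > cv.py <<'E'
from m import *
for n in('top','scene'):
    c=cam(n);H,S,V=hsv(c)
    b=(130,160,210,240) if n=='top' else (290,140,400,215)
    for k in comps(c,(S<60)&(V>110),6,b):
        A=cv2.contourArea(k); print(n,k.reshape(-1,2).mean(0).round(1),A,rect(c,k,33 if A>80 else 18))
    if n=='top': print('plate',[rect(c,k,5) for k in comps(c,V<75,800,(125,170,215,240))])
E
python3 cv.py
```

```text
t: 52.1
eef_pos: [445.9, 122.4, 208.9]
tcp_rot: [3.141, -0.001, 0.138]
ft_force: [0.1, 0.0, -0.5]
opening: 0.628
top [140.1 224.1] 25.0 (374.2, 397.7, 21.0, 20.6, 46.8)
top [155.5 220.2] 13.0 (388.4, 341.5, 25.9, 11.1, -88.6)
top [171.7 218.4] 12.5 (397.6, 282.6, 26.7, 9.5, -77.3)
top [161.2 205.2] 143.5 (444.6, 319.4, 62.6, 36.9, -83.7)
top [153.  192.7] 12.0 (491.9, 354.9, 22.2, 11.2, -88.5)
top [169.2 190.9] 13.5 (500.8, 294.2, 25.9, 11.2, -87.8)
plate [(442.0, 277.4, 299.0, 244.0, -88.2)]
scene [329.3 193.6] 31.5 (518.5, 244.6, 22.0, 19.3, 78.8)
scene [344.1 189.2] 10.0 (511.0, 293.2, 23.8, 8.0, -79.1)
scene [361.  184.4] 13.0 (502.7, 351.5, 25.3, 9.3, -79.1)
scene [346.  169.3] 154.0 (447.0, 320.3, 65.7, 36.1, -82.9)
scene [328.7 165.6] 9.5 (408.8, 280.2, 25.1, 8.8, -77.6)
scene [345.1 161.3] 9.0 (400.2, 337.0, 25.7, 8.8, -77.7)
scene [360.2 152.5] 24.5 (371.9, 400.3, 24.4, 19.7, -22.0)
```

```bash
python3 -m handwheel '[{"hand":0.06,"x":0,"y":0.195,"z":0,"spin":0},{"hand":0.06,"x":0,"y":0.195,"z":0,"spin":0},{"hand":0.06,"x":0,"y":0.195,"z":0,"spin":0},{"hand":0.06,"x":0,"y":0.195,"z":0,"spin":0},{"hand":0.06,"x":0,"y":0.195,"z":0,"spin":0},{"hand":0.06,"x":0,"y":0.195,"z":-0.04,"spin":0},{"hand":0.06,"x":0,"y":0.195,"z":-0.08,"spin":0},{"hand":0.06,"x":0,"y":0.195,"z":-0.12,"spin":0},{"hand":0.06,"x":0,"y":0.195,"z":-0.12,"spin":0},{"hand":0.06,"x":0,"y":0.195,"z":-0.12,"spin":0},{"hand":0.06,"x":0,"y":0.195,"z":-0.12,"spin":0},{"hand":0.06,"x":0,"y":0.195,"z":-0.12,"spin":0}]'
```

```text
t: 53.2
eef_pos: [447.3, 320.8, 90.7]
tcp_rot: [-3.14, -0.003, 0.139]
ft_force: [0.2, 0.2, -0.2]
opening: 0.637
```

```bash
python3 -m handwheel '[{"hand":0.06,"x":-0.001,"y":-0.001,"z":-0.03,"spin":0},{"hand":0.06,"x":-0.001,"y":-0.001,"z":-0.055,"spin":0},{"hand":0.06,"x":-0.001,"y":-0.001,"z":-0.067,"spin":0},{"hand":0.06,"x":-0.001,"y":-0.001,"z":-0.067,"spin":0},{"hand":0.06,"x":-0.001,"y":-0.001,"z":-0.067,"spin":0},{"hand":0.0,"x":-0.001,"y":-0.001,"z":-0.067,"spin":0},{"hand":0.0,"x":-0.001,"y":-0.001,"z":-0.067,"spin":0},{"hand":0.0,"x":-0.001,"y":-0.001,"z":-0.067,"spin":0},{"hand":0.0,"x":-0.001,"y":-0.001,"z":-0.067,"spin":0},{"hand":0.0,"x":-0.001,"y":-0.001,"z":-0.067,"spin":0},{"hand":0.0,"x":-0.001,"y":-0.001,"z":-0.067,"spin":0}]'
python3 -m handwheel '[{"hand":0.0,"x":0,"y":0,"z":0.03,"spin":0},{"hand":0.0,"x":0,"y":0,"z":0.06,"spin":0},{"hand":0.0,"x":0,"y":0,"z":0.1,"spin":0},{"hand":0.0,"x":0,"y":0,"z":0.14,"spin":0},{"hand":0.0,"x":0,"y":0,"z":0.16,"spin":0},{"hand":0.0,"x":0,"y":0,"z":0.16,"spin":0},{"hand":0.0,"x":0,"y":0,"z":0.16,"spin":0}]'
```

```text
t: 54.12
eef_pos: [445.7, 319.3, 21.9]
tcp_rot: [-3.141, -0.001, 0.139]
ft_force: [-0.8, -0.7, 6.2]
opening: 0.376
t: 54.7
eef_pos: [445.3, 319.1, 181.5]
tcp_rot: [-3.141, -0.001, 0.139]
ft_force: [0.2, -0.3, -3.6]
opening: 0.375
```

```bash
python3 -m handwheel '[{"hand":0.0,"x":0.1555,"y":-0.3337,"z":0,"spin":0.8},{"hand":0.0,"x":0.1555,"y":-0.3337,"z":0,"spin":0.8},{"hand":0.0,"x":0.1555,"y":-0.3337,"z":0,"spin":0.8},{"hand":0.0,"x":0.1555,"y":-0.3337,"z":0,"spin":0.8},{"hand":0.0,"x":0.1555,"y":-0.3337,"z":0,"spin":0.8},{"hand":0.0,"x":0.1555,"y":-0.3337,"z":0,"spin":0.8},{"hand":0.0,"x":0.1555,"y":-0.3337,"z":0,"spin":0.8},{"hand":0.0,"x":0.1555,"y":-0.3337,"z":0,"spin":0.8},{"hand":0.0,"x":0.1555,"y":-0.3337,"z":0,"spin":0.8},{"hand":0.0,"x":0.1555,"y":-0.3337,"z":0,"spin":0.8},{"hand":0.0,"x":0.1555,"y":-0.3337,"z":-0.03,"spin":0.8},{"hand":0.0,"x":0.1555,"y":-0.3337,"z":-0.055,"spin":0.8},{"hand":0.0,"x":0.1555,"y":-0.3337,"z":-0.055,"spin":0.8},{"hand":0.0,"x":0.1555,"y":-0.3337,"z":-0.055,"spin":0.8},{"hand":0.0,"x":0.1555,"y":-0.3337,"z":-0.055,"spin":0.8}]'
cat > sl.py <<'E'
from m import *
c=cam('scene');H,S,V=hsv(c);q=state();z=q['eef_pos'][2]-21.9+5
import sys
if len(sys.argv)>1: z=float(sys.argv[1])
ref=ray(c,[[246.7,232.4],[268.7,224.6],[231.2,202.7],[252,196]],92)
print(q['eef_pos'],q['tcp_rot'][2],q['ft_force'])
for k in comps(c,(S<60)&(V>110),5,(195,150,320,260)):
    A=cv2.contourArea(k)
    if A<80:
        m=k.reshape(-1,2).mean(0);p=ray(c,[m],z)[0]; d=p-ref; j=np.argmin(np.linalg.norm(d[:,:2],axis=1)); print(m.round(1),A,p[:2].round(1),'slot',j,d[j,:2].round(1))
E
python3 sl.py
```

```text
t: 55.95
eef_pos: [600.3, -14.3, 125.1]
tcp_rot: [-3.141, 0.002, 0.209]
ft_force: [0.5, 0.5, -2.4]
opening: 0.379
[600.61158169 -14.31391618 125.83491551] 0.2092185898204708 [ 0.10199093 -0.28910783 -2.94936316]
[227.5 235.9] 59.0 [669.8 -83. ] slot 0 [ 12.6 -50.3]
[247.5 228.5] 26.0 [657.6 -30.7] slot 0 [0.4 2. ]
[269.5 220.7] 24.0 [644.9  28.2] slot 1 [0.4 1.2]
[242.4 206.2] 65.5 [586.3 -29.8] slot 2 [30.6 24.5]
[232.  198.5] 21.0 [555.7 -51.9] slot 2 [-0.   2.4]
[235.4 188.3] 16.5 [522.7 -36.6] slot 2 [-33.   17.6]
[270.9 179.5] 42.0 [510.1  63.9] slot 3 [-33.6  59.4]
[226.5 154. ] 6.0 [389.5 -38.7] slot 3 [-154.3  -43.2]
[250.  158.6] 10.0 [420.8  24.1] slot 3 [-123.    19.6]
```

```bash
python3 -m handwheel '[{"hand":0.0,"x":-0.0002,"y":-0.0017,"z":0,"spin":0},{"hand":0.0,"x":-0.0002,"y":-0.0017,"z":-0.004,"spin":0},{"hand":0.0,"x":-0.0002,"y":-0.0017,"z":-0.006,"spin":0},{"hand":0.0,"x":-0.0002,"y":-0.0017,"z":-0.008,"spin":0},{"hand":0.0,"x":-0.0002,"y":-0.0017,"z":-0.010,"spin":0},{"hand":0.0,"x":-0.0002,"y":-0.0017,"z":-0.012,"spin":0},{"hand":0.0,"x":-0.0002,"y":-0.0017,"z":-0.014,"spin":0},{"hand":0.0,"x":-0.0002,"y":-0.0017,"z":-0.0155,"spin":0},{"hand":0.0,"x":-0.0002,"y":-0.0017,"z":-0.0155,"spin":0}]'
python3 -m handwheel '[{"hand":0.0,"x":0,"y":0,"z":-0.001,"spin":0},{"hand":0.0,"x":0,"y":0,"z":-0.002,"spin":0},{"hand":0.0,"x":0,"y":0,"z":-0.002,"spin":0},{"hand":0.0,"x":0,"y":0,"z":-0.002,"spin":0}]'
```

```text
t: 56.75
eef_pos: [600.7, -16.3, 110.4]
tcp_rot: [-3.142, 0.0, 0.209]
ft_force: [0.5, -0.1, -3.7]
opening: 0.377
t: 57.08
eef_pos: [600.8, -16.3, 109.0]
tcp_rot: [3.142, -0.0, 0.209]
ft_force: [-0.4, 0.4, 1.1]
opening: 0.379
```

```bash
python3 -m handwheel '[{"hand":0.06,"x":0,"y":0,"z":0,"spin":0},{"hand":0.06,"x":0,"y":0,"z":0,"spin":0},{"hand":0.06,"x":0,"y":0,"z":0,"spin":0},{"hand":0.06,"x":0,"y":0,"z":0,"spin":0},{"hand":0.06,"x":0,"y":0,"z":0.04,"spin":0},{"hand":0.06,"x":0,"y":0,"z":0.08,"spin":0},{"hand":0.06,"x":0,"y":0,"z":0.12,"spin":0},{"hand":0.06,"x":-0.08,"y":-0.2,"z":0.12,"spin":0},{"hand":0.06,"x":-0.08,"y":-0.2,"z":0.12,"spin":0},{"hand":0.06,"x":-0.08,"y":-0.2,"z":0.12,"spin":0},{"hand":0.06,"x":-0.08,"y":-0.2,"z":0.12,"spin":0},{"hand":0.06,"x":-0.08,"y":-0.2,"z":0.12,"spin":0},{"hand":0.06,"x":-0.08,"y":-0.2,"z":0.12,"spin":0},{"hand":0.06,"x":-0.08,"y":-0.2,"z":0.12,"spin":0},{"hand":0.06,"x":-0.08,"y":-0.2,"z":0.12,"spin":0}]'
python3 sl.py 92; python3 - <<'E'
from m import *
t=cam('top');H,S,V=hsv(t)
for k in comps(t,(S<60)&(V>120),3,(205,138,305,255)): print('top',k.reshape(-1,2).mean(0).round(1),rect(t,k,103 if cv2.contourArea(k)<60 else 120))
print('red',[(rect(t,k,170),k.reshape(-1,2).mean(0)) for k in comps(t,((H<6)|(H>174))&(S>120)&(V>60),8,(345,175,400,220))])
c=cam('scene');H,S,V=hsv(c)
for z in (105.5,109,112.5):pass
for P in ((677.6,-86.1),(524.4,57.1)):
    for z in (108,112.5): print(P,z,proj(c,[[*P,z]])[0],proj(t,[[*P,z]])[0])
# brass pins
for nm,cc in (('top',t),('scene',c)):
    Hh,Ss,Vv=hsv(cc)
    print(nm,'brass',[(k.reshape(-1,2).mean(0).round(1)) for k in comps(cc,(Hh>8)&(Hh<22)&(Ss>90)&(Vv>70),1,(200,140,305,230))])
E
```

```text
t: 58.33
eef_pos: [520.8, -216.2, 228.7]
tcp_rot: [-3.141, -0.0, 0.208]
ft_force: [-0.3, -0.3, 0.2]
opening: 0.632
[ 521.00976138 -215.40050358  228.69833645] 0.20921196819317966 [ 0.34803019  0.58393708 -1.01754864]
[237.7 245.2] 5.5 [690.2 -61.6] slot 0 [ 33.  -28.9]
[227.  239.9] 54.0 [669.9 -84.8] slot 0 [ 12.7 -52.2]
[264.3 235.7] 9.5 [675.6   8.3] slot 1 [ 31.1 -18.7]
[246.8 232.4] 26.5 [657.2 -32.5] slot 0 [0.  0.1]
[268.5 224.7] 24.0 [644.7  26.4] slot 1 [ 0.2 -0.6]
[231.  202.6] 18.0 [555.5 -54.7] slot 2 [-0.3 -0.4]
[252.  195.8] 21.0 [542.9   4.5] slot 3 [-0.8  0. ]
[269.8 183.9] 41.5 [510.6  61.6] slot 3 [-33.1  57.1]
[274.6 170.4] 6.5 [463.7  86.7] slot 3 [-80.1  82.2]
top [248.5 218.5] (401.6, 0.6, 239.0, 55.7, 1.4)
top [232.6 184.2] (524.5, 56.5, 21.3, 21.2, 1.6)
top [247.8 179.5] (541.9, 3.9, 28.3, 10.7, -88.5)
top [264.5 176.4] (554.1, -54.3, 24.8, 10.7, -88.5)
top [253.7 162.7] (600.2, -14.2, 62.6, 36.6, -77.4)
top [242.3 151.1] (642.9, 26.3, 26.3, 11.2, -78.9)
top [259. 148.] (655.3, -32.4, 29.3, 11.2, -77.0)
top [274.1 142.6] (674.8, -85.4, 21.6, 21.4, 1.3)
top [249.4 140.6] (674.6, 0.4, 56.4, 24.8, -88.4)
red [((485.5, -408.2, 40.8, 23.6, -88.5), array([370.30232558, 197.04651163]))]
(677.6, -86.1) 108 [226.78149958 238.93357336] [274.32224506 141.95533423]
(677.6, -86.1) 112.5 [226.71983795 237.89622108] [274.41841844 141.7208811 ]
(524.4, 57.1) 108 [269.65919871 183.9453341 ] [232.78076295 183.90679385]
(524.4, 57.1) 112.5 [269.73578143 182.84372399] [232.74843863 183.8010877 ]
top brass [array([280.8, 175.6]), array([227.2, 151.2])]
scene brass [array([289.3, 219.7]), array([210. , 206.9]), array([204.9, 191.9])]
```

The cover is reseated with its slots within 0.5 mm of the earlier seated picture. Head a now sits about 3.9 mm lower than at the start, so screw a is home; b is unchanged. I'll fetch the driver again.

```bash
python3 -m handwheel '[{"hand":0.047,"x":-0.0336,"y":-0.2013,"z":0,"spin":-4},{"hand":0.047,"x":-0.0336,"y":-0.2013,"z":0,"spin":-4},{"hand":0.047,"x":-0.0336,"y":-0.2013,"z":0,"spin":-4},{"hand":0.047,"x":-0.0336,"y":-0.2013,"z":0,"spin":-4},{"hand":0.047,"x":-0.0336,"y":-0.2013,"z":0,"spin":-4},{"hand":0.047,"x":-0.0336,"y":-0.2013,"z":0,"spin":-4},{"hand":0.047,"x":-0.0336,"y":-0.2013,"z":0,"spin":-4},{"hand":0.047,"x":-0.0336,"y":-0.2013,"z":0,"spin":-4},{"hand":0.047,"x":-0.0336,"y":-0.2013,"z":-0.03,"spin":-4},{"hand":0.047,"x":-0.0336,"y":-0.2013,"z":-0.06,"spin":-4},{"hand":0.047,"x":-0.0336,"y":-0.2013,"z":-0.085,"spin":-4},{"hand":0.047,"x":-0.0336,"y":-0.2013,"z":-0.085,"spin":-4},{"hand":0.047,"x":-0.0336,"y":-0.2013,"z":-0.085,"spin":-4},{"hand":0.0,"x":-0.0336,"y":-0.2013,"z":-0.085,"spin":-4},{"hand":0.0,"x":-0.0336,"y":-0.2013,"z":-0.085,"spin":-4},{"hand":0.0,"x":-0.0336,"y":-0.2013,"z":-0.085,"spin":-4},{"hand":0.0,"x":-0.0336,"y":-0.2013,"z":-0.085,"spin":-4},{"hand":0.0,"x":-0.0336,"y":-0.2013,"z":-0.085,"spin":-4},{"hand":0.0,"x":-0.0336,"y":-0.2013,"z":-0.085,"spin":-4}]'
python3 -m handwheel '[{"hand":0.047,"x":0,"y":0,"z":0,"spin":0},{"hand":0.047,"x":0,"y":0,"z":0,"spin":0},{"hand":0.047,"x":0,"y":0,"z":0,"spin":0},{"hand":0.047,"x":0,"y":0,"z":0,"spin":0},{"hand":0.047,"x":0,"y":0,"z":0,"spin":-18},{"hand":0.047,"x":0,"y":0,"z":0,"spin":-18},{"hand":0.047,"x":0,"y":0,"z":0,"spin":-18},{"hand":0.047,"x":0,"y":0,"z":0,"spin":-18},{"hand":0.047,"x":0,"y":0,"z":0,"spin":-18},{"hand":0.047,"x":0,"y":0,"z":0,"spin":-18},{"hand":0.047,"x":0,"y":0,"z":0,"spin":-18},{"hand":0.047,"x":0,"y":0,"z":0,"spin":-18},{"hand":0.047,"x":0,"y":0,"z":0,"spin":-18},{"hand":0.047,"x":0,"y":0,"z":0,"spin":-18},{"hand":0.047,"x":0,"y":0,"z":0,"spin":-18},{"hand":0.047,"x":0,"y":0,"z":0,"spin":-18},{"hand":0.047,"x":0,"y":0,"z":0,"spin":-18},{"hand":0.047,"x":0,"y":0,"z":0,"spin":-18},{"hand":0.047,"x":0,"y":0,"z":0,"spin":-18},{"hand":0.047,"x":0,"y":0,"z":0,"spin":-18}]'
python3 -m handwheel '[{"hand":0.0,"x":0,"y":0,"z":0,"spin":0},{"hand":0.0,"x":0,"y":0,"z":0,"spin":0},{"hand":0.0,"x":0,"y":0,"z":0,"spin":0},{"hand":0.0,"x":0,"y":0,"z":0,"spin":0},{"hand":0.0,"x":0,"y":0,"z":0,"spin":0},{"hand":0.0,"x":0,"y":0,"z":0,"spin":0}]'
```

```text
t: 60.07
eef_pos: [487.5, -417.8, 145.0]
tcp_rot: [3.141, -0.002, -0.14]
ft_force: [0.5, 2.4, 7.4]
opening: 0.272
t: 61.73
eef_pos: [487.1, -417.6, 143.7]
tcp_rot: [3.141, -0.0, -1.708]
ft_force: [-0.6, -0.1, -0.2]
opening: 0.493
t: 62.23
eef_pos: [487.1, -417.6, 143.7]
tcp_rot: [-3.142, -0.0, -1.711]
ft_force: [0.0, -0.4, -0.2]
opening: 0.274
```

```bash
python3 -m handwheel '[{"hand":0.0,"x":0,"y":0,"z":0.03,"spin":0},{"hand":0.0,"x":0,"y":0,"z":0.07,"spin":0},{"hand":0.0,"x":0,"y":0,"z":0.1,"spin":0},{"hand":0.0,"x":0,"y":0,"z":0.14,"spin":0},{"hand":0.0,"x":0,"y":0,"z":0.14,"spin":0},{"hand":0.0,"x":0.0373,"y":0.4747,"z":0.14,"spin":18},{"hand":0.0,"x":0.0373,"y":0.4747,"z":0.14,"spin":18},{"hand":0.0,"x":0.0373,"y":0.4747,"z":0.14,"spin":18},{"hand":0.0,"x":0.0373,"y":0.4747,"z":0.14,"spin":18},{"hand":0.0,"x":0.0373,"y":0.4747,"z":0.14,"spin":18},{"hand":0.0,"x":0.0373,"y":0.4747,"z":0.14,"spin":18},{"hand":0.0,"x":0.0373,"y":0.4747,"z":0.14,"spin":18},{"hand":0.0,"x":0.0373,"y":0.4747,"z":0.14,"spin":18},{"hand":0.0,"x":0.0373,"y":0.4747,"z":0.14,"spin":18},{"hand":0.0,"x":0.0373,"y":0.4747,"z":0.14,"spin":18},{"hand":0.0,"x":0.0373,"y":0.4747,"z":0.14,"spin":18},{"hand":0.0,"x":0.0373,"y":0.4747,"z":0.14,"spin":18},{"hand":0.0,"x":0.0373,"y":0.4747,"z":0.14,"spin":18},{"hand":0.0,"x":0.0373,"y":0.4747,"z":0.14,"spin":18},{"hand":0.0,"x":0.0373,"y":0.4747,"z":0.14,"spin":18}]'
python3 -m handwheel '[{"hand":0.0,"x":0,"y":0,"z":-0.005,"spin":22},{"hand":0.0,"x":0,"y":0,"z":-0.01,"spin":22},{"hand":0.0,"x":0,"y":0,"z":-0.015,"spin":22},{"hand":0.0,"x":0,"y":0,"z":-0.015,"spin":22},{"hand":0.0,"x":0,"y":0,"z":-0.015,"spin":22},{"hand":0.0,"x":0,"y":0,"z":-0.015,"spin":22},{"hand":0.0,"x":0,"y":0,"z":-0.015,"spin":22},{"hand":0.0,"x":0,"y":0,"z":-0.015,"spin":22},{"hand":0.0,"x":0,"y":0,"z":-0.015,"spin":22},{"hand":0.0,"x":0,"y":0,"z":-0.015,"spin":22},{"hand":0.0,"x":0,"y":0,"z":-0.015,"spin":22},{"hand":0.0,"x":0,"y":0,"z":-0.015,"spin":22},{"hand":0.0,"x":0,"y":0,"z":-0.015,"spin":22},{"hand":0.0,"x":0,"y":0,"z":-0.015,"spin":22},{"hand":0.0,"x":0,"y":0,"z":-0.015,"spin":22},{"hand":0.0,"x":0,"y":0,"z":-0.015,"spin":22},{"hand":0.0,"x":0,"y":0,"z":-0.015,"spin":22},{"hand":0.0,"x":0,"y":0,"z":-0.015,"spin":22}]'
cat > sc2.py <<'E'
from m import *
c=cam('scene');H,S,V=hsv(c);q=state();P=np.array(q['eef_pos']);print(P)
t=proj(c,[P-[0,0,138.7],[524.4,57.1,107.5]]);print(t.round(1));u,v=t[0].round().astype(int)
for r in range(v-12,v+12): print(r,u-14,''.join('#' if V[r,k]<85 else ('+' if V[r,k]<135 else '.') for k in range(u-14,u+15)))
E
python3 sc2.py
```

```text
t: 63.9
eef_pos: [524.3, 57.2, 283.5]
tcp_rot: [3.141, 0.0, -0.142]
ft_force: [-0.3, 0.0, -1.3]
opening: 0.272
t: 65.4
eef_pos: [524.4, 56.4, 268.7]
tcp_rot: [-3.142, -0.0, 1.775]
ft_force: [0.1, 0.2, -1.0]
opening: 0.271
[524.41710218  56.5526562  268.68413615]
[[269.8 178.5]
 [269.7 184.1]]
167 256 +++++++++++++####++#+++++++#+
168 256 +++++++++++++####++++#######+
169 256 +++++++++++++####++++#####+++
170 256 +++++++++++++####++++++#+++++
171 256 +++++++++++++####++++++++++++
172 256 +++++++++++++###+++++++++++++
173 256 +++++++++++++###+++++++++++++
174 256 +++++++++++++###+++++++++++++
175 256 +++++++++++++++#+++++++++++++
176 256 ++++++++++++++++++##+++++++#+
177 256 +++++++++++++++++++########++
178 256 +++++++++++++++#++++######+++
179 256 +++++++++++++++#+++++++++++++
180 256 +++++++++++++++++++++++++++++
181 256 ++++++++++++.....++++++++++++
182 256 +++++++++++.......+++++++++++
183 256 ++++++++++..+++#+..++++++++++
184 256 ++++++++++..+++++..++++++++++
185 256 +++++++++#.........++++++++++
186 256 +++++#####+.......##+++++++++
187 256 ++########+#+...+#+#+++++++++
188 256 ##########++#########++++++++
189 256 ############+##+######+++++++
190 256 ######################+++++++
```

```bash
python3 -m handwheel '[{"hand":0.0,"x":0,"y":0,"z":-0.01,"spin":0},{"hand":0.0,"x":0,"y":0,"z":-0.018,"spin":0},{"hand":0.0,"x":0,"y":0,"z":-0.022,"spin":0},{"hand":0.0,"x":0,"y":0,"z":-0.024,"spin":0},{"hand":0.0,"x":0,"y":0,"z":-0.026,"spin":0},{"hand":0.0,"x":0,"y":0,"z":-0.026,"spin":0}]'
python3 -m handwheel '[{"hand":0.0,"x":0,"y":0,"z":-0.0015,"spin":0},{"hand":0.0,"x":0,"y":0,"z":-0.003,"spin":0},{"hand":0.0,"x":0,"y":0,"z":-0.003,"spin":0}]'
```

```text
t: 65.95
eef_pos: [524.4, 57.2, 242.3]
tcp_rot: [-3.141, -0.0, 1.78]
ft_force: [0.4, 0.0, -2.4]
opening: 0.269
t: 66.2
eef_pos: [524.3, 57.3, 239.8]
tcp_rot: [3.141, -0.0, 1.78]
ft_force: [0.0, 1.0, -3.6]
opening: 0.275
```

```bash
python3 -m handwheel '[{"hand":0.0,"x":0,"y":0,"z":-0.001,"spin":0},{"hand":0.0,"x":0,"y":0,"z":-0.0015,"spin":0},{"hand":0.0,"x":0,"y":0,"z":-0.0015,"spin":0}]'
python3 -m handwheel '[{"hand":0.0,"x":0,"y":0,"z":-0.001,"spin":-0.5},{"hand":0.0,"x":0,"y":0,"z":-0.001,"spin":-1},{"hand":0.0,"x":0,"y":0,"z":-0.001,"spin":-2},{"hand":0.0,"x":0,"y":0,"z":-0.001,"spin":-3},{"hand":0.0,"x":0,"y":0,"z":-0.001,"spin":-3}]'
```

```text
t: 66.45
eef_pos: [524.4, 57.1, 238.3]
tcp_rot: [-3.142, -0.0, 1.78]
ft_force: [-1.6, 0.3, 0.8]
opening: 0.272
t: 66.87
eef_pos: [524.5, 57.1, 237.6]
tcp_rot: [3.141, -0.0, 1.514]
ft_force: [-0.5, 0.6, 5.1]
opening: 0.274
```

```bash
python3 -m handwheel '[{"hand":0.0,"x":0,"y":0,"z":-0.0001,"spin":-1.4},{"hand":0.0,"x":0,"y":0,"z":-0.0002,"spin":-2.8},{"hand":0.0,"x":0,"y":0,"z":-0.0003,"spin":-4.2},{"hand":0.0,"x":0,"y":0,"z":-0.0005,"spin":-5.6},{"hand":0.0,"x":0,"y":0,"z":-0.0006,"spin":-7},{"hand":0.0,"x":0,"y":0,"z":-0.0007,"spin":-8.4},{"hand":0.0,"x":0,"y":0,"z":-0.0008,"spin":-9.8},{"hand":0.0,"x":0,"y":0,"z":-0.0009,"spin":-11.2},{"hand":0.0,"x":0,"y":0,"z":-0.001,"spin":-12.6},{"hand":0.0,"x":0,"y":0,"z":-0.0012,"spin":-14},{"hand":0.0,"x":0,"y":0,"z":-0.0013,"spin":-15.4},{"hand":0.0,"x":0,"y":0,"z":-0.0014,"spin":-16.5},{"hand":0.0,"x":0,"y":0,"z":-0.0014,"spin":-16.5}]'
python3 -m handwheel '[{"hand":0.0,"x":0,"y":0,"z":-0.0001,"spin":-1.4},{"hand":0.0,"x":0,"y":0,"z":-0.0002,"spin":-2.8},{"hand":0.0,"x":0,"y":0,"z":-0.0003,"spin":-4.2},{"hand":0.0,"x":0,"y":0,"z":-0.0005,"spin":-5.6},{"hand":0.0,"x":0,"y":0,"z":-0.0006,"spin":-7},{"hand":0.0,"x":0,"y":0,"z":-0.0007,"spin":-8.4},{"hand":0.0,"x":0,"y":0,"z":-0.0008,"spin":-9.8},{"hand":0.0,"x":0,"y":0,"z":-0.0009,"spin":-11.2},{"hand":0.0,"x":0,"y":0,"z":-0.001,"spin":-12.6},{"hand":0.0,"x":0,"y":0,"z":-0.0012,"spin":-14},{"hand":0.0,"x":0,"y":0,"z":-0.0013,"spin":-15.4},{"hand":0.0,"x":0,"y":0,"z":-0.0014,"spin":-16.5},{"hand":0.0,"x":0,"y":0,"z":-0.0014,"spin":-16.5}]'
```

```text
t: 67.95
eef_pos: [524.1, 56.9, 236.4]
tcp_rot: [3.141, 0.0, 0.075]
ft_force: [-4.0, -0.5, 7.0]
opening: 0.274
t: 69.03
eef_pos: [524.1, 57.1, 235.0]
tcp_rot: [3.141, -0.0, -1.365]
ft_force: [-3.4, 1.0, 8.5]
opening: 0.27
```

```bash
python3 -m handwheel '[{"hand":0.0,"x":0,"y":0,"z":0,"spin":0.5},{"hand":0.0,"x":0,"y":0,"z":0,"spin":1},{"hand":0.0,"x":0,"y":0,"z":0.004,"spin":1},{"hand":0.0,"x":0,"y":0,"z":0.008,"spin":1},{"hand":0.0,"x":0,"y":0,"z":0.012,"spin":1},{"hand":0.0,"x":0,"y":0,"z":0.015,"spin":1}]'
python3 sl.py 92
python3 -m handwheel '[{"hand":0.0,"x":0,"y":0,"z":0,"spin":17.4},{"hand":0.0,"x":0,"y":0,"z":0,"spin":17.4},{"hand":0.0,"x":0,"y":0,"z":0,"spin":17.4},{"hand":0.0,"x":0,"y":0,"z":0,"spin":17.4},{"hand":0.0,"x":0,"y":0,"z":0,"spin":17.4},{"hand":0.0,"x":0,"y":0,"z":0,"spin":17.4},{"hand":0.0,"x":0,"y":0,"z":0,"spin":17.4},{"hand":0.0,"x":0,"y":0,"z":0,"spin":17.4},{"hand":0.0,"x":0,"y":0,"z":0,"spin":17.4},{"hand":0.0,"x":0,"y":0,"z":0,"spin":17.4},{"hand":0.0,"x":0,"y":0,"z":0,"spin":17.4},{"hand":0.0,"x":0,"y":0,"z":0,"spin":17.4},{"hand":0.0,"x":0,"y":0,"z":0,"spin":17.4},{"hand":0.0,"x":0,"y":0,"z":-0.005,"spin":17.4},{"hand":0.0,"x":0,"y":0,"z":-0.009,"spin":17.4},{"hand":0.0,"x":0,"y":0,"z":-0.012,"spin":17.4},{"hand":0.0,"x":0,"y":0,"z":-0.0148,"spin":17.4},{"hand":0.0,"x":0,"y":0,"z":-0.0148,"spin":17.4},{"hand":0.0,"x":0,"y":0,"z":-0.0148,"spin":17.4}]'
```

```text
t: 69.53
eef_pos: [524.6, 57.1, 249.9]
tcp_rot: [-3.141, -0.0, -1.274]
ft_force: [0.1, -0.6, -0.8]
opening: 0.272
[524.79990323  57.07488217 250.34275655] -1.274392390621168 [-0.26982105  1.14840465 -0.11959442]
[227. 240.] 56.0 [670.  -84.9] slot 0 [ 12.8 -52.3]
[270.  233.7] 6.0 [672.3  23.8] slot 1 [27.9 -3.2]
[246.5 232.5] 27.0 [657.5 -33.1] slot 0 [ 0.3 -0.5]
[268.2 224.9] 24.5 [645.1  25.6] slot 1 [ 0.6 -1.4]
[231.  202.8] 21.0 [555.9 -55. ] slot 2 [ 0.1 -0.7]
[251.8 195.9] 20.5 [543.3   3.9] slot 3 [-0.4 -0.6]
[269.5 184.9] 21.5 [514.3  59.9] slot 3 [-29.5  55.4]
t: 71.17
eef_pos: [524.2, 57.2, 235.0]
tcp_rot: [-3.142, 0.0, 0.242]
ft_force: [-3.7, 0.3, 6.9]
opening: 0.273
```

```bash
python3 -m handwheel '[{"hand":0.0,"x":0,"y":0,"z":-0.0001,"spin":-1.4},{"hand":0.0,"x":0,"y":0,"z":-0.0002,"spin":-2.8},{"hand":0.0,"x":0,"y":0,"z":-0.0003,"spin":-4.2},{"hand":0.0,"x":0,"y":0,"z":-0.0005,"spin":-5.6},{"hand":0.0,"x":0,"y":0,"z":-0.0006,"spin":-7},{"hand":0.0,"x":0,"y":0,"z":-0.0007,"spin":-8.4},{"hand":0.0,"x":0,"y":0,"z":-0.0008,"spin":-9.8},{"hand":0.0,"x":0,"y":0,"z":-0.0009,"spin":-11.2},{"hand":0.0,"x":0,"y":0,"z":-0.001,"spin":-12.6},{"hand":0.0,"x":0,"y":0,"z":-0.0012,"spin":-14},{"hand":0.0,"x":0,"y":0,"z":-0.0013,"spin":-15.4},{"hand":0.0,"x":0,"y":0,"z":-0.0014,"spin":-16.5},{"hand":0.0,"x":0,"y":0,"z":-0.0014,"spin":-17},{"hand":0.0,"x":0,"y":0,"z":-0.0014,"spin":-17}]'
for i in 1 2; do python3 -m handwheel '[{"hand":0.0,"x":0,"y":0,"z":-0.0001,"spin":-0.5},{"hand":0.0,"x":0,"y":0,"z":-0.0001,"spin":-1},{"hand":0.0,"x":0,"y":0,"z":-0.0001,"spin":-1},{"hand":0.0,"x":0,"y":0,"z":-0.0001,"spin":-1}]' | sed -n '2,5p'
python3 -c "
from cell import state;s=state();print(s['moment'],s['tau'][5])"; done
```

```text
t: 72.33
eef_pos: [524.1, 57.2, 233.7]
tcp_rot: [3.141, 0.0, -1.244]
ft_force: [-3.6, 0.7, 8.5]
opening: 0.272
eef_pos: [524.1, 57.2, 233.6]
tcp_rot: [3.141, -0.0, -1.329]
ft_force: [-4.0, 0.6, 7.7]
opening: 0.272
[0.1069834  1.01459433 0.02098697] 0.19357494078576565
eef_pos: [524.1, 57.2, 233.4]
tcp_rot: [3.141, 0.0, -1.416]
ft_force: [-3.4, 0.7, 8.0]
opening: 0.269
[0.08301878 1.09596758 0.0225637 ] 0.1934603601694107
```

```bash
for i in 1 2; do python3 -m handwheel '[{"hand":0.0,"x":0,"y":0,"z":-0.0001,"spin":-0.5},{"hand":0.0,"x":0,"y":0,"z":-0.0001,"spin":-1},{"hand":0.0,"x":0,"y":0,"z":-0.0001,"spin":-1},{"hand":0.0,"x":0,"y":0,"z":-0.0001,"spin":-1}]' | sed -n '2,5p'
python3 -c "
from cell import state;s=state();print(s['moment'],s['tau'][5])"; done
```

```text
eef_pos: [524.1, 57.2, 233.4]
tcp_rot: [3.141, -0.0, -1.503]
ft_force: [-3.1, 0.0, 7.5]
opening: 0.267
[0.09494162 1.11604667 0.01550188] 0.19339598715305328
eef_pos: [524.1, 57.2, 233.3]
tcp_rot: [3.141, -0.0, -1.59]
ft_force: [-3.4, 0.2, 9.5]
opening: 0.269
[0.0705774  1.19601084 0.01944816] 0.19753375556319952
```

```bash
python3 -m handwheel '[{"hand":0.0,"x":0,"y":0,"z":0,"spin":0.7},{"hand":0.0,"x":0,"y":0,"z":0,"spin":1.4},{"hand":0.0,"x":0,"y":0,"z":0.0,"spin":2},{"hand":0.0,"x":0,"y":0,"z":0.004,"spin":2},{"hand":0.0,"x":0,"y":0,"z":0.008,"spin":2},{"hand":0.0,"x":0,"y":0,"z":0.012,"spin":2},{"hand":0.0,"x":0,"y":0,"z":0.016,"spin":2}]'
python3 sl.py 92
python3 -m handwheel '[{"hand":0.0,"x":0,"y":0,"z":0,"spin":-1},{"hand":0.0,"x":0,"y":0,"z":-0.005,"spin":-1},{"hand":0.0,"x":0,"y":0,"z":-0.009,"spin":-1},{"hand":0.0,"x":0,"y":0,"z":-0.012,"spin":-1},{"hand":0.0,"x":0,"y":0,"z":-0.014,"spin":-1},{"hand":0.0,"x":0,"y":0,"z":-0.0155,"spin":-1},{"hand":0.0,"x":0,"y":0,"z":-0.0155,"spin":-1}]'
```

```text
t: 74.25
eef_pos: [524.5, 57.1, 249.1]
tcp_rot: [-3.142, -0.0, -1.416]
ft_force: [0.1, 0.4, -1.9]
opening: 0.273
[524.77617968  57.12932108 249.87606975] -1.4151839640219137 [ 0.60820795 -0.08781304  0.10160472]
[227.  239.9] 55.0 [669.9 -84.9] slot 0 [ 12.7 -52.3]
[246.5 232.6] 26.0 [657.7 -33.1] slot 0 [ 0.5 -0.5]
[268.2 224.9] 24.5 [645.1  25.6] slot 1 [ 0.6 -1.4]
[231.  202.8] 21.0 [555.9 -55. ] slot 2 [ 0.1 -0.7]
[251.8 195.9] 20.5 [543.3   3.9] slot 3 [-0.4 -0.6]
[269.6 185.2] 23.5 [515.3  59.7] slot 3 [-28.5  55.2]
t: 74.88
eef_pos: [524.3, 57.2, 233.6]
tcp_rot: [3.141, 0.0, -1.501]
ft_force: [-2.4, -0.1, 5.5]
opening: 0.27
```

```bash
python3 -m handwheel '[{"hand":0.0,"x":0,"y":0,"z":0.0,"spin":1},{"hand":0.0,"x":0,"y":0,"z":0.004,"spin":1},{"hand":0.0,"x":0,"y":0,"z":0.01,"spin":1},{"hand":0.0,"x":0,"y":0,"z":0.04,"spin":1},{"hand":0.0,"x":0,"y":0,"z":0.045,"spin":1},{"hand":0.0,"x":0,"y":0,"z":0.045,"spin":1},{"hand":0.0,"x":0.1532,"y":-0.1432,"z":0.045,"spin":0},{"hand":0.0,"x":0.1532,"y":-0.1432,"z":0.045,"spin":0},{"hand":0.0,"x":0.1532,"y":-0.1432,"z":0.045,"spin":0},{"hand":0.0,"x":0.1532,"y":-0.1432,"z":0.045,"spin":0},{"hand":0.0,"x":0.1532,"y":-0.1432,"z":0.045,"spin":0},{"hand":0.0,"x":0.1532,"y":-0.1432,"z":0.045,"spin":0},{"hand":0.0,"x":0.1532,"y":-0.1432,"z":0.045,"spin":0},{"hand":0.0,"x":0.1532,"y":-0.1432,"z":0.02,"spin":0},{"hand":0.0,"x":0.1532,"y":-0.1432,"z":0.02,"spin":0}]'
python3 sl.py 92
python3 -m handwheel '[{"hand":0.0,"x":0,"y":0,"z":-0.008,"spin":0},{"hand":0.0,"x":0,"y":0,"z":-0.012,"spin":0},{"hand":0.0,"x":0,"y":0,"z":-0.015,"spin":0},{"hand":0.0,"x":0,"y":0,"z":-0.017,"spin":0},{"hand":0.0,"x":0,"y":0,"z":-0.0185,"spin":0},{"hand":0.0,"x":0,"y":0,"z":-0.02,"spin":0},{"hand":0.0,"x":0,"y":0,"z":-0.02,"spin":0}]'
```

```text
t: 76.13
eef_pos: [675.7, -85.1, 249.0]
tcp_rot: [3.135, 0.002, -1.502]
ft_force: [-0.1, 0.3, -2.5]
opening: 0.275
[676.10313948 -85.06486072 251.05911706] -1.501353247759282 [-0.5908221  -0.2132631  -1.33495384]
[226.6 240.4] 37.5 [671.  -85.9] slot 0 [ 13.8 -53.2]
[246.5 232.6] 26.0 [657.7 -33.1] slot 0 [ 0.5 -0.5]
[268.2 224.9] 24.5 [645.1  25.6] slot 1 [ 0.6 -1.4]
[251.8 195.9] 20.5 [543.3   3.9] slot 3 [-0.4 -0.6]
[245.  189.5] 46.5 [517.7  -9.5] slot 3 [-26. -14.]
[270. 185.] 26.5 [514.7  61.2] slot 3 [-29.1  56.7]
[248.  179.3] 27.5 [482.7   5.8] slot 3 [-61.1   1.3]
t: 76.77
eef_pos: [677.7, -86.0, 233.8]
tcp_rot: [-3.141, -0.0, -1.501]
ft_force: [-1.2, 1.4, 2.1]
opening: 0.273
```

Both screws accept the bit to full depth at the home angle (tip about 95 mm, where the recess floor should be). Now I'll return the driver.

```bash
python3 -m handwheel '[{"hand":0.0,"x":0,"y":0,"z":0.0,"spin":1},{"hand":0.0,"x":0,"y":0,"z":0.004,"spin":1},{"hand":0.0,"x":0,"y":0,"z":0.01,"spin":1},{"hand":0.0,"x":0,"y":0,"z":0.04,"spin":1},{"hand":0.0,"x":0,"y":0,"z":0.05,"spin":1},{"hand":0.0,"x":-0.1905,"y":-0.3315,"z":0.05,"spin":-2},{"hand":0.0,"x":-0.1905,"y":-0.3315,"z":0.05,"spin":-2},{"hand":0.0,"x":-0.1905,"y":-0.3315,"z":0.05,"spin":-2},{"hand":0.0,"x":-0.1905,"y":-0.3315,"z":0.05,"spin":-2},{"hand":0.0,"x":-0.1905,"y":-0.3315,"z":0.05,"spin":-2},{"hand":0.0,"x":-0.1905,"y":-0.3315,"z":0.05,"spin":-2},{"hand":0.0,"x":-0.1905,"y":-0.3315,"z":0.05,"spin":-2},{"hand":0.0,"x":-0.1905,"y":-0.3315,"z":0.05,"spin":-2},{"hand":0.0,"x":-0.1905,"y":-0.3315,"z":0.05,"spin":-2},{"hand":0.0,"x":-0.1905,"y":-0.3315,"z":0.05,"spin":-2},{"hand":0.0,"x":-0.1905,"y":-0.3315,"z":0.03,"spin":-2},{"hand":0.0,"x":-0.1905,"y":-0.3315,"z":0.0,"spin":-2},{"hand":0.0,"x":-0.1905,"y":-0.3315,"z":-0.005,"spin":-2},{"hand":0.0,"x":-0.1905,"y":-0.3315,"z":-0.005,"spin":-2}]'
python3 sl.py 92; python3 scan.py | sed -n '1,2p;15,42p'
```

```text
t: 78.35
eef_pos: [486.8, -417.1, 227.0]
tcp_rot: [3.139, 0.002, -1.677]
ft_force: [0.2, -0.3, -0.5]
opening: 0.27
[ 487.38459847 -417.45478748  228.65256267] -1.6764290393232617 [ 0.44677274  0.1015682  -0.29588024]
[227. 240.] 52.0 [670.3 -85. ] slot 0 [ 13.1 -52.3]
[246.5 232.5] 25.0 [657.5 -33.1] slot 0 [ 0.3 -0.5]
[268.2 224.8] 23.5 [644.9  25.6] slot 1 [ 0.4 -1.4]
[231.  202.8] 21.0 [555.9 -55. ] slot 2 [ 0.1 -0.7]
[251.8 195.9] 20.5 [543.3   3.9] slot 3 [-0.4 -0.6]
[269.5 185. ] 40.0 [514.4  59.9] slot 3 [-29.4  55.4]
[ 487.71070802 -417.68437583  229.60704402] [ 0.35006978 -0.3081168  -1.01360544]
mouth [ 95.4909002  205.97270515]
184 +++#RRRRRRRRRR###++##+....+###+....+
185 ++++#RRRRRRR####++++##+....+###+..++
186 +++++###########+++++##+....+###+##+
187 +++++###########++++++##+....+######
188 ++++++#########++++++++##.....++####
189 +++++++########++++++++++#+.....+###
190 +++++++++++#####+++++++++##+....++#+
191 +++++++++++#####+++++++++++#+....+++
192 ++++++++++++####++++++++++++#+......
193 ++++++++++++####+++++++++++++#++..++
194 ++++++++++++#####++++++++++++##+++##
195 .............####+......+++++++++++#
196 .............+###+.................+
197 ..............####..................
198 ....+.........+###+................+
199 ...##+.........###+................+
200 ...+...........+###................#
201 ................###+..............+#
202 +...............+##+..............+#
203 #...............+##+..............##
204 #+...............++++............+##
205 #+................+++++..........+##
206 +................++#+#+..........###
207 #................+#++#+.........+###
208 #................+##++..........###+
209 #...............................####
210 ...............................+####
211 ...............................+##++
```

```bash
python3 -m handwheel '[{"hand":0.0,"x":0,"y":0.0005,"z":-0.008,"spin":0},{"hand":0.0,"x":0,"y":0.0005,"z":-0.014,"spin":0},{"hand":0.0,"x":0,"y":0.0005,"z":-0.018,"spin":0},{"hand":0.0,"x":0,"y":0.0005,"z":-0.018,"spin":0}]'
python3 -m handwheel '[{"hand":0.0,"x":0,"y":0,"z":-0.01,"spin":0},{"hand":0.0,"x":0,"y":0,"z":-0.01,"spin":0}]'
```

```text
t: 78.78
eef_pos: [487.0, -416.8, 209.6]
tcp_rot: [3.141, 0.001, -1.676]
ft_force: [-0.2, -0.1, -1.8]
opening: 0.274
t: 78.95
eef_pos: [486.8, -416.7, 198.7]
tcp_rot: [3.14, 0.001, -1.676]
ft_force: [0.4, 0.3, -1.2]
opening: 0.271
```

```bash
python3 -m handwheel '[{"hand":0.0,"x":0,"y":0,"z":-0.02,"spin":0},{"hand":0.0,"x":0,"y":0,"z":-0.04,"spin":0},{"hand":0.0,"x":0,"y":0,"z":-0.05,"spin":0},{"hand":0.0,"x":0,"y":0,"z":-0.055,"spin":0},{"hand":0.0,"x":0,"y":0,"z":-0.055,"spin":0}]'
python3 -m handwheel '[{"hand":0.05,"x":0,"y":0,"z":0,"spin":0},{"hand":0.05,"x":0,"y":0,"z":0,"spin":0},{"hand":0.05,"x":0,"y":0,"z":0,"spin":0},{"hand":0.05,"x":0,"y":0,"z":0,"spin":0},{"hand":0.05,"x":0,"y":0,"z":0,"spin":0},{"hand":0.05,"x":0,"y":0,"z":0.03,"spin":0},{"hand":0.05,"x":0,"y":0,"z":0.06,"spin":0},{"hand":0.05,"x":0,"y":0,"z":0.1,"spin":0},{"hand":0.05,"x":0,"y":0,"z":0.12,"spin":0},{"hand":0.05,"x":0,"y":0,"z":0.12,"spin":0},{"hand":0.05,"x":-0.15,"y":-0.15,"z":0.12,"spin":0},{"hand":0.05,"x":-0.15,"y":-0.15,"z":0.12,"spin":0},{"hand":0.05,"x":-0.15,"y":-0.15,"z":0.12,"spin":0},{"hand":0.05,"x":-0.15,"y":-0.15,"z":0.12,"spin":0},{"hand":0.05,"x":-0.15,"y":-0.15,"z":0.12,"spin":0},{"hand":0.05,"x":-0.15,"y":-0.15,"z":0.12,"spin":0},{"hand":0.05,"x":-0.15,"y":-0.15,"z":0.12,"spin":0},{"hand":0.05,"x":-0.15,"y":-0.15,"z":0.12,"spin":0}]'
python3 sl.py 92; python3 - <<'E'
from m import *
for n in('top','scene'):
    c=cam(n);H,S,V=hsv(c)
    b=(345,175,400,220) if n=='top' else (60,150,130,230)
    print(n,'driver red',[(k.reshape(-1,2).mean(0).round(1),cv2.boundingRect(k)) for k in comps(c,((H<6)|(H>174))&(S>120)&(V>60),8,b)])
    print(n,'cap',[k.reshape(-1,2).mean(0).round(1) for k in comps(c,((H<6)|(H>174))&(S>120)&(V>60),4,(205,210,225,225) if n=='top' else (270,150,290,165))])
    if n=='top': print('module',[rect(c,k,120) for k in comps(c,(S<60)&(V>120),100,(236,152,272,174))])
    print(n,'brass',[(k.reshape(-1,2).mean(0).round(1)) for k in comps(c,(H>8)&(H<22)&(S>90)&(V>70),1,(200,140,305,230))])
E
```

```text
t: 79.37
eef_pos: [487.1, -417.0, 144.8]
tcp_rot: [3.141, 0.0, -1.676]
ft_force: [-0.9, -0.4, -0.6]
opening: 0.274
t: 80.87
eef_pos: [337.0, -566.7, 264.6]
tcp_rot: [3.141, 0.001, -1.677]
ft_force: [0.5, 0.5, 0.1]
opening: 0.531
[ 337.73552154 -566.27290233  264.88470755] -1.6755206611495217 [-0.46598604  0.17438903  0.32295928]
[227. 240.] 53.0 [670.1 -84.9] slot 0 [ 12.9 -52.3]
[246.5 232.5] 22.0 [657.4 -33.1] slot 0 [ 0.2 -0.4]
[268.2 224.8] 22.5 [644.8  25.6] slot 1 [ 0.3 -1.3]
[231.  202.8] 21.0 [555.9 -55. ] slot 2 [ 0.1 -0.7]
[251.8 195.9] 20.5 [543.3   3.9] slot 3 [-0.4 -0.6]
[269.5 184.9] 41.0 [514.2  59.9] slot 3 [-29.5  55.4]
top driver red [(array([369.4, 197.2]), (363, 194, 14, 8))]
top cap [array([215.3, 218.2])]
module [(600.5, -14.9, 64.1, 36.7, -77.1)]
top brass [array([280.8, 175.6]), array([227., 151.])]
scene driver red [(array([ 89.7, 192.6]), (82, 181, 17, 26))]
scene cap [array([279.9, 157.4])]
scene brass [array([289.2, 219.7]), array([210.1, 206.9]), array([205.3, 191.2])]
```

```bash
python3 -c "
from cell import *
job_done();print(state()['t'])"
```

```text
the job is handed in; nothing more can be done
the job is handed in; nothing more can be done
```

I handed the job in at about 81 s of robot time, with everything placed and both screws judged home. The cover came off once on the way and had to be put back.

**What I did:**
- **Bars:** I laid all three yellow bars flat in the bay, one to a lane.
- **Cover and screw a:** I seated the cover over both pins and drove screw a to its stop. There I turned about 30° too far, because neither the torque nor the force reading showed the stop. The bit jammed in the recess and lifted the cover off the frame.
- **Recovery:** I put the driver back. On the first try its tip missed the hole, because the driver had shifted in the grip; that pressed at about 27 N before I corrected it. I then laid the leaning cover flat on the bench and seated it again.
- **Finish:** I drove screw b, backing the bit off before each lift, and stood the driver back in its hole.

**Last checks:**
- **Cover:** both pins show through. The plate marks are within about 1.4 mm of their positions when it was first seated.
- **Screws:** in the scene view head a sits about 4 mm lower than at the start and head b about 4 mm lower, which is about their full travel. At the angle expected when home, the bit went to full depth in both recesses. I had no direct reading of the screw angles, so the "fully home" result rests on these two checks.
- **Driver:** it appears within a pixel of its starting place in the scene view.
- **Bottle:** the cover came to rest beside it, but its cap has not moved in either view.
- **Not checked at the end:** I did not measure the bars again after the cover went on, or the other bystanders at all. The bars were still in their lanes when the cover was off.

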